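# Set up the toy petrol station: mesh the revolving signs, stand the pumps, press start

### The arm

A 7-joint arm with a two-finger parallel gripper is mounted at the origin on the work surface. World frame = base frame: x ahead of the robot, y to its left, z up, the work surface at z = 0. Lengths are in m, angles in rad, forces in N, time in s.
With the tool pointing down it reaches from about 0.425 to 0.925 m from the base axis. Payload 6.8 kg.
Tool frame: the origin (TCP) lies on the centre line of the jaws, within the pads' length; the fingertips stand 8 mm ahead of it and the grasp point (between the pads) lies 11 mm behind it (r.finger_overhang is the distance from the TCP to the fingertips, in m); x points along the fingers, z is the direction in which the jaws open and shut, and the axes are right-handed (so a half turn about x gives the same grasp; the last joint's range is limited). The gripper opens to 85 mm and grips with 20 to 120 N. Pads are 22 mm wide; open, the fingers measure 114 mm over their backs; the gripper's body (76 mm by 85 mm) begins 54 mm behind the grasp point. The pads swing forward as they close: fully open they stand 13 mm farther back than shut.
Start: joints at [1.109, 0.477, 0.022, 1.555, -0.011, 1.109, -0.083], TCP at [0.234, -0.633, 0.239] pointing down, gripper open.
Joint ranges: [-2.96, 2.96], [-0.34, 2.1], [-1.41, 1.46], [0.24, 2.44], [-1.37, 4.51], [0.17, 1.92], [-2.96, 2.96]. Speed limits (rad/s): [2.39, 2.39, 3.14, 3.14, 3.14, 3.14, 3.14].

### API

Orientations are given as a rotation vector (axis times angle).
In Python, from bench import r gives the robot as it stands. The module is installed in compiled form; this text tells all that it offers.
- The arm moves only by the tool play_rows, never from a script. Its argument "plan" is a list of rows, each a list of 5 numbers: the opening, from -1 (shut) to 1 (fully open), then the shift along the world's x, y, z in m, then the turn about the world's z in rad. A call has 1 to 10 rows; each row is the pose to reach, as a shift and turn from the pose commanded when the call began; what a row does not reach only later rows make up. A row lasts 1/10 s, in which the tool goes at most 50 mm and 8.59 degrees, less where a joint would pass 70% of its speed; a pose out of reach is approached as far as the arm can. A call with a gripper value outside its range is refused whole. The fingers move at their own pace and stop on an object; "force" is the grip in N (left out, the last holds). Time passes only in rows, so rows that repeat a pose let the fingers close. It gives the time, the measured TCP pose, the force and the opening at its end, in the units of the state.
- r.get_obs(): the state, without advancing time (a new reading comes with each control period).
- r.grab_frame(name): name is "scene" or "top" or "wrist"; returns a dict with "pixels" (480x640x3 uint8, blue, green, red), "z_map" (480x640 float32, m along the optical axis (not along the pixel's ray), 0 where there is no reading), "vfov" (degrees; the focal length in pixels is half the picture's height over the tangent of half this angle, whatever the lens; pixels are square), "cx", "cy" (the principal point, pixels), "D" ([k1, k2, p1, p2, k3] as OpenCV has them; the pictures are not rectified), "R" (3x3) and "t" (3): a world point X has camera coordinates R X + t; the wrist camera has in their place "tool_from_camera" (4x4, takes a point from camera to tool coordinates, whose origin is the TCP and whose axes are the tool frame's). Camera axes: x right, y down, z forward; pixel columns grow to the right and rows downward; lengths in m; the calibration is good to about 2 mm. A picture is of the moment at which its call begins: read the wrist's pose just before it.
- r.hand_in(): hands the job in, once; it reports no verdict.
Trained networks look in a picture, given as the dict that the camera call returned (one of the last four; its "shot" number tells which), for a name from the list of things; names that differ only in an ending like _2 or _b are one class to them, and where a whole thing is asked for, a point or a joint stands for the part that bears it (a point fixed in the world has none). Each returns a list of dicts, best first, with "conf" (0 to 1); they miss things now and then, are a little off and sometimes report something else, mostly with a low value. They report only what shows in the picture. A call takes as long as a camera call. They do not tell look-alikes from the thing itself.
- r.outline_of(picture, label): "mask" (480x640 bool, what is visible of it) and "bbox" ([left, top, right, bottom] as shares, 0 to 1, of the picture: columns of its width, rows of its height, round what is visible of it).
- r.pinpoint(picture, label): "position" ([column, row] as shares, 0 to 1, of the picture: columns of its width, rows of its height: a listed point, or the origin of a listed thing).
The state is a dict: "clock": time; "joints": joint angles; "qvel": joint speeds; "tau": joint torques, N m; "tcp_pos": TCP position; "orientation": TCP orientation; "contact_force": force on the tool from outside, world axes, zero at the start; "moment": the same for the moment, N m; "grip_width": finger opening in m.
Only numpy, scipy, OpenCV 4.12 (cv2) and the standard library are available. Lean on these libraries where they do the work, as an engineer would, in place of code of your own. Each camera call takes 0.05 s, during which the arm holds its last target.

### The job

Set up the toy petrol station: turn each revolving sign that is there until its gear foot meshes with the drive ring of its own colour and push it fully home, and stand every petrol pump upright in a pump island of its own, right down in the kerb. When everything is in, press the flat green start key gently until it switches (about 6 N). Leave the two cars, the cones and the tin where they are.

Things in the scene. Friction and masses are not known exactly. Their poses are not given: they have to be found in the camera images.
- sign_red: loose red plastic sign, 90 g, may be absent: foot is a gear wheel with 6 teeth (54 mm across tips, teeth 9 mm wide, core 34 mm across, 14 mm thick); on it an upright panel 14 mm thick (x), 40 mm wide (y), from 14 to 60 mm above the underside. Origin: centre of the underside, z up; x runs along one tooth, teeth every 60 degrees
- seat_red (a point): red drive ring, 76 mm across, 14 mm high on the deck; 6 inward teeth 8 mm wide reach to 20 mm from the axis. A meshed gear rests on the deck, top level with the ring, play 2 mm and 6 degrees. Point: ring axis at deck level, z up; x points into a gap for a tooth (every 60 degrees). Stands at any angle, turns stiffly (0.12 N m)
- sign_yellow: loose yellow plastic sign, 90 g, may be absent: foot is a gear wheel with 6 teeth (54 mm across tips, teeth 9 mm wide, core 34 mm across, 14 mm thick); on it an upright panel 14 mm thick (x), 40 mm wide (y), from 14 to 60 mm above the underside. Origin: centre of the underside, z up; x runs along one tooth, teeth every 60 degrees
- seat_yellow (a point): yellow drive ring, 76 mm across, 14 mm high on the deck; 6 inward teeth 8 mm wide reach to 20 mm from the axis. A meshed gear rests on the deck, top level with the ring, play 2 mm and 6 degrees. Point: ring axis at deck level, z up; x points into a gap for a tooth (every 60 degrees). Stands at any angle, turns stiffly (0.12 N m)
- sign_blue: loose blue plastic sign, 90 g, may be absent: foot is a gear wheel with 6 teeth (54 mm across tips, teeth 9 mm wide, core 34 mm across, 14 mm thick); on it an upright panel 14 mm thick (x), 40 mm wide (y), from 14 to 60 mm above the underside. Origin: centre of the underside, z up; x runs along one tooth, teeth every 60 degrees
- seat_blue (a point): blue drive ring, 76 mm across, 14 mm high on the deck; 6 inward teeth 8 mm wide reach to 20 mm from the axis. A meshed gear rests on the deck, top level with the ring, play 2 mm and 6 degrees. Point: ring axis at deck level, z up; x points into a gap for a tooth (every 60 degrees). Stands at any angle, turns stiffly (0.12 N m)
- pump1: loose red toy petrol pump of plastic with a white foot, 80 g, all pumps alike: a block 26 mm thick (x), 40 mm wide (y), 70 mm tall; origin: centre of the underside, z up; its black screen looks to its -x, either way round will do. May be absent
- pump2: loose red toy petrol pump of plastic with a white foot, 80 g, all pumps alike: a block 26 mm thick (x), 40 mm wide (y), 70 mm tall; origin: centre of the underside, z up; its black screen looks to its -x, either way round will do. May be absent
- pump3: loose red toy petrol pump of plastic with a white foot, 80 g, all pumps alike: a block 26 mm thick (x), 40 mm wide (y), 70 mm tall; origin: centre of the underside, z up; its black screen looks to its -x, either way round will do. May be absent
- island1 (a point): pump island on the station: a white kerb 12 mm high and 5 mm thick around a pocket 31 mm (x) by 48 mm (y), open above, dark floor. The point: centre of the pocket floor (deck level), z up. Any pump fits any island
- island2 (a point): pump island on the station: a white kerb 12 mm high and 5 mm thick around a pocket 31 mm (x) by 48 mm (y), open above, dark floor. The point: centre of the pocket floor (deck level), z up. Any pump fits any island
- island3 (a point): pump island on the station: a white kerb 12 mm high and 5 mm thick around a pocket 31 mm (x) by 48 mm (y), open above, dark floor. The point: centre of the pocket floor (deck level), z up. Any pump fits any island
- station: grey toy petrol-station deck, fixed, 170 mm (x) by 400 mm (y) by 20 mm high; origin: centre of its underside; carries three drive rings along its +x side (red, yellow, blue from +y to -y, 115 mm apart) and, along its -x side, three pump islands and the start key
- start_key: flat green membrane start key on the station, 48 mm square, white dot in the middle, on the -x, -y corner of the deck; pressed down it yields under 2 mm (4 N per mm) and switches when more than 4 N is felt for 0.2 s; more than 40 N breaks it. Origin: centre of its underside; its top is 5 mm higher
- racer: green die-cast racer, 76 x 34 x 28 mm, origin: centre of the underside; to be left alone
- police_car: white plastic police car, 76 x 34 x 34 mm, origin: centre of the underside; to be left alone
- tin: aluminium tin, 66 mm across, 75 mm tall, origin: centre of the underside; to be left alone
- cone1: small orange traffic cone, 32 mm square foot, 42 mm tall, origin: centre of the underside; to be left alone
- cone2: small orange traffic cone, 32 mm square foot, 42 mm tall, origin: centre of the underside; to be left alone
There are look-alikes about, which are no part of the job. What is shaped like the pump2 but yellow is not meant.

How it is judged:
On the way, in this order (a step that is already met when the one before it is completed fails the run):
1. all signs present are meshed and home in their own rings and all pumps present stand down in islands (horizontal distance between sign_red and seat_red below 0.005 m and z of sign_red in the frame of seat_red below 0.004 m and angle between each of sign_red, sign_yellow, sign_blue's own z axis and vertical below 0.08 rad and horizontal distance between sign_yellow and seat_yellow below 0.005 m and z of sign_yellow in the frame of seat_yellow below 0.004 m and horizontal distance between sign_blue and seat_blue below 0.005 m and z of sign_blue in the frame of seat_blue below 0.004 m and ((horizontal distance between pump1 and island1 below 0.007 m and z of pump1 in the frame of island1 below 0.004 m and angle between pump1's own z axis and vertical below 0.08 rad) or (horizontal distance between pump1 and island2 below 0.007 m and z of pump1 in the frame of island2 below 0.004 m and angle between pump1's own z axis and vertical below 0.08 rad) or (horizontal distance between pump1 and island3 below 0.007 m and z of pump1 in the frame of island3 below 0.004 m and angle between pump1's own z axis and vertical below 0.08 rad)) and ((horizontal distance between pump2 and island1 below 0.007 m and z of pump2 in the frame of island1 below 0.004 m and angle between pump2's own z axis and vertical below 0.08 rad) or (horizontal distance between pump2 and island2 below 0.007 m and z of pump2 in the frame of island2 below 0.004 m and angle between pump2's own z axis and vertical below 0.08 rad) or (horizontal distance between pump2 and island3 below 0.007 m and z of pump2 in the frame of island3 below 0.004 m and angle between pump2's own z axis and vertical below 0.08 rad)) and ((horizontal distance between pump3 and island1 below 0.007 m and z of pump3 in the frame of island1 below 0.004 m and angle between pump3's own z axis and vertical below 0.08 rad) or (horizontal distance between pump3 and island2 below 0.007 m and z of pump3 in the frame of island2 below 0.004 m and angle between pump3's own z axis and vertical below 0.08 rad) or (horizontal distance between pump3 and island3 below 0.007 m and z of pump3 in the frame of island3 below 0.004 m and angle between pump3's own z axis and vertical below 0.08 rad))), for 0.2 s.
2. then the start key is pressed with more than 4 N for 0.2 s (contact force between start_key and anything else above 4 N), for 0.2 s.
At the end, for the whole second after the job is handed in: Every sign present stands in the ring of its colour, within 5 mm of the axis, less than 4 mm above the deck (so meshed) and upright within 0.08 rad; every pump present stands in an island, within 7 mm of its centre, less than 4 mm above its floor, upright within 0.08 rad; all at rest (all of step 1 and linear speed of each of sign_red, pump1, sign_yellow, pump2, sign_blue, pump3 below 0.02 m/s); the robot touches nothing.
It fails at once if the start key is pressed with more than 40 N (contact force between start_key and anything else above 40 N).
It fails at once if a car, a traffic cone or the tin is moved more than 40 mm (distance of any of racer, police_car, tin, cone1, cone2 from where it was at the start of the episode above 0.04 m).
Of sign_red, sign_yellow, sign_blue only 2 to 3 are there at a start; the rules pass over those that are not, and their reading is None.
Of pump1, pump2, pump3 only 2 to 3 are there at a start; the rules pass over those that are not, and their reading is None.
At some moment in a run one of sign_red, sign_yellow, sign_blue may be knocked a few centimetres aside while the robot is not near it.
It also fails if it takes over 210 s, if anything falls off the work surface, if the arm or the gripper's body presses on something with over 40 N, if the wrist force passes 120 N, or if a joint passes its speed limit or range.

## Working session

There is one attempt and no reset: what is moved stays moved. The work goes in short steps, Python scripts to look and compute and a tool call to move; the robot and the scene stay as the last step left them, time stands still between calls to the robot, and variables do not carry over. Pictures are saved under pics/ and viewed, and the job is handed in when it is done.

Besides the shell and the picture viewer there is one more tool, called after "Emit:" by a JSON object that holds its "name" and its "arguments", one argument or row to a line. play_rows: Moves the arm, as the interface text tells. Its arguments: {"type":"object","properties":{"plan":{"type":"array","items":{"type":"array","items":{"type":"number"}}},"force":{"type":"number"}},"required":["plan"]}

```bash
mkdir -p pics; ls
python3 - <<'E'
from bench import r
import cv2
print(r.get_obs())
for n in ["scene","top","wrist"]:
    f=r.grab_frame(n); cv2.imwrite(f"pics/{n}0.png",f["pixels"])
    print(n,{k:v for k,v in f.items() if k not in("pixels","z_map")})
E
```

```text
pics
{'clock': 0.0, 'joints': array([ 1.1089176 ,  0.47779844,  0.0223441 ,  1.55643072, -0.01152651,
        1.10930932, -0.08311768]), 'qvel': array([ 0.00037071, -0.00089081, -0.00022027, -0.00073099,  0.00049504,
        0.00091656, -0.00047602]), 'tau': array([ 5.81563181e-04, -5.96450222e+01,  1.60863485e+00, -2.81197232e+01,
        1.25666810e-02,  9.38805286e-03,  1.49435323e-05]), 'tcp_pos': array([ 0.23364487, -0.63266487,  0.23833565]), 'orientation': array([ 0.94576736,  1.35764005, -0.94420658]), 'contact_force': array([-0.49155072, -0.36653275, -0.36821889]), 'moment': array([ 0.01391696, -0.00030846,  0.03904105]), 'grip_width': 0.08503310690915598}
scene {'vfov': 55.00379362861519, 'cx': 317.8383011313473, 'cy': 246.1366694194349, 'D': array([-0.01933203,  0.        ,  0.        ,  0.        ,  0.        ]), 'R': array([[ 0.87275618,  0.48802705, -0.01123623],
       [ 0.39500076, -0.71954436, -0.57116575],
       [-0.28682931,  0.49405012, -0.82075784]]), 't': array([-0.48203329, -0.17904869,  1.39405766]), 'shot': 1}
top {'vfov': 51.917583952111386, 'cx': 320.61263
[... 158 characters left out ...]
0928211],
       [-0.98768001,  0.02294814, -0.15479527],
       [ 0.15496491,  0.00579738, -0.98790296]]), 't': array([0.01995275, 0.55346591, 1.00035263]), 'shot': 2}
wrist {'vfov': 66.33776699869816, 'cx': 323.8803636946125, 'cy': 241.30216782041714, 'D': array([-0.0607241,  0.       ,  0.       ,  0.       ,  0.       ]), 'tool_from_camera': array([[-1.10270778e-04, -2.86532994e-01,  9.58070369e-01,
        -1.33656487e-01],
       [-2.42328636e-04, -9.58070339e-01, -2.86533013e-01,
         7.34693646e-02],
       [ 9.99999965e-01, -2.63764104e-04,  3.62120120e-05,
        -8.98197711e-04],
       [ 0.00000000e+00,  0.00000000e+00,  0.00000000e+00,
         1.00000000e+00]]), 'shot': 3}
```

View pics/top0.png

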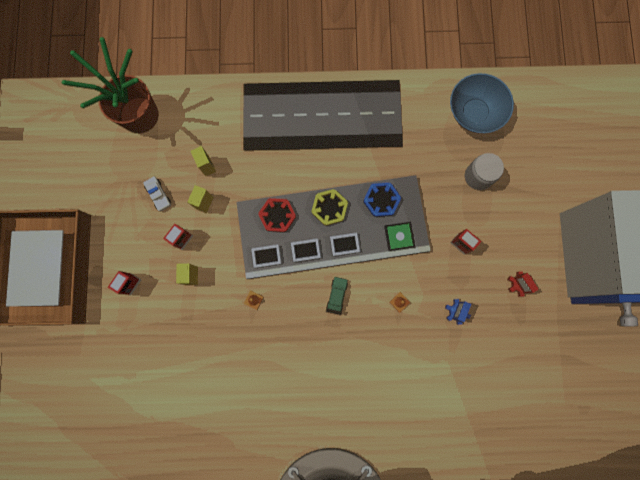

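View pics/scene0.png

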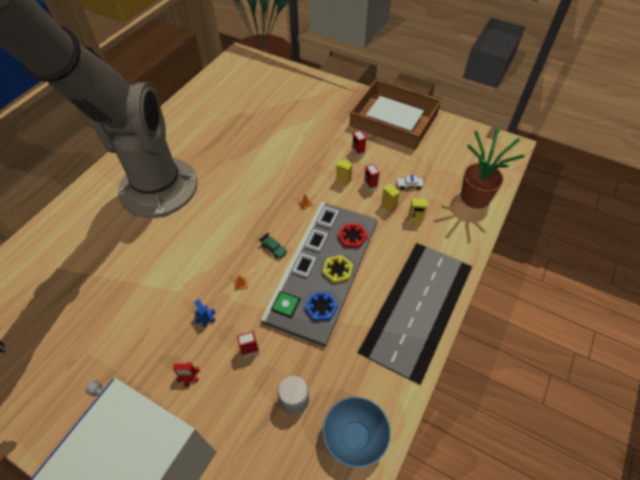

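View pics/wrist0.png

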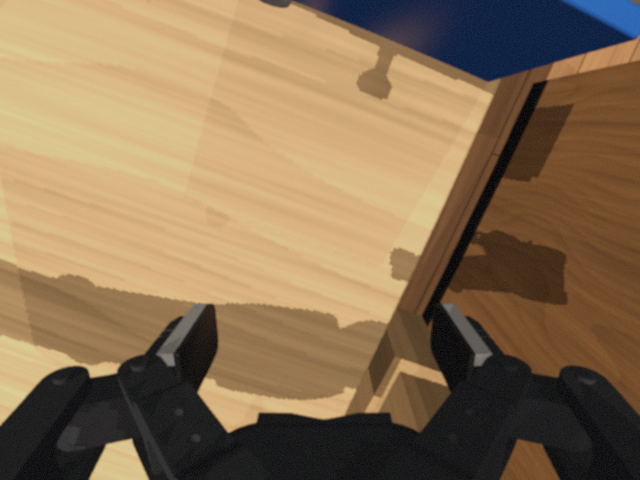

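```bash
cat > h.py <<'E'
import numpy as np, cv2
from scipy.spatial.transform import Rotation as Ro
def K(f):
    fl=240/np.tan(np.radians(f["vfov"])/2); return np.array([[fl,0,f["cx"]],[0,fl,f["cy"]],[0,0,1.]])
def cam(f,obs=None):
    if "R" in f: return f["R"],f["t"]
    T=np.eye(4);T[:3,:3]=Ro.from_rotvec(obs["orientation"]).as_matrix();T[:3,3]=obs["tcp_pos"]
    M=np.linalg.inv(T@f["tool_from_camera"]); return M[:3,:3],M[:3,3]
def pt(f,uv,z=None,d=None,obs=None):
    "pixel -> world, on plane height z or by depth d"
    R,t=cam(f,obs); n=cv2.undistortPoints(np.array([[uv]],float),K(f),f["D"])[0,0]
    ray=R.T@np.array([n[0],n[1],1]); c=-R.T@t
    return c+ray*(d if d is not None else (z-c[2])/ray[2])
def cloud(f,obs=None):
    R,t=cam(f,obs); v,u=np.mgrid[0:480,0:640]
    n=cv2.undistortPoints(np.stack([u,v],-1).reshape(-1,1,2).astype(float),K(f),f["D"]).reshape(480,640,2)
    p=np.dstack([n,np.ones((480,640))])*f["z_map"][...,None]
    return (p-t)@R
def proj(f,P,obs=None):
    R,t=cam(f,obs); return cv2.projectPoints(np.array(P,float).reshape(-1,3),cv2.Rodrigues(R)[0],t,K(f),f["D"])[0].reshape(-1,2)
E
python3 - <<'E'
from bench import r
from h import *
f=r.grab_frame("top"); s=r.grab_frame("scene")
np.save("pics/t.npy",f,allow_pickle=True)
im=f["pixels"]
def crop(im,c,w,n):
    x,y=c; return cv2.resize(im[max(0,y-w):y+w,max(0,x-w):x+w],(260,260),interpolation=cv2.INTER_CUBIC)
tiles=[crop(im,c,28,0) for c in [(522,284),(459,311),(467,241),(177,236),(122,283),(202,159)]]
cv2.imwrite("pics/c1.png",np.vstack([np.hstack(tiles[:3]),np.hstack(tiles[3:])]))
im=s["pixels"]
tiles=[crop(im,c,28,0) for c in [(185,373),(204,313),(248,344),(372,176),(358,142),(418,208)]]
cv2.imwrite("pics/c2.png",np.vstack([np.hstack(tiles[:3]),np.hstack(tiles[3:])]))
W=cloud(f)
for c in [(522,284),(459,311),(467,241),(177,236),(122,283),(202,159),(198,198),(186,273),(277,214),(266,256),(306,250),(400,236),(157,194),(338,296),(487,170)]:
    x,y=c; p=W[y-14:y+15,x-14:x+15].reshape(-1,3); p=p[p[:,2]>0.006]
    print(c,len(p),p.mean(0).round(3) if len(p) else "",p[:,2].max().round(3) if len(p) else"", W[y,x].round(3))
for nm in ["sign_red","sign_yellow","sign_blue","pump1","island1","seat_red","seat_yellow","seat_blue","start_key","police_car","station"]:
    print(nm,[(np.round(d["position"]*np.array([640,480])).tolist(),round(d["conf"],2)) for d in r.pinpoint(f,nm)])
E
```

```text
(522, 284) 464 [ 0.444 -0.41   0.04 ] 1.074 [ 0.444 -0.411  0.037]
(459, 311) 414 [ 0.39  -0.273  0.046] 1.074 [ 0.391 -0.272  0.051]
(467, 241) 440 [ 0.532 -0.293  0.061] 1.074 [ 0.533 -0.293  0.069]
(177, 236) 433 [0.557 0.306 0.061] 1.074 [0.556 0.304 0.072]
(122, 283) 509 [0.462 0.414 0.065] 1.074 [0.462 0.415 0.07 ]
(202, 159) 386 [0.721 0.256 0.06 ] 1.074 [0.72  0.255 0.071]
(198, 198) 440 [0.635 0.26  0.065] 1.074 [0.636 0.262 0.069]
(186, 273) 432 [0.478 0.285 0.064] 1.074 [0.48  0.284 0.069]
(277, 214) 841 [0.607 0.101 0.028] 1.074 [0.608 0.102 0.021]
(266, 256) 841 [0.516 0.125 0.032] 1.074 [0.517 0.126 0.021]
(306, 250) 841 [0.527 0.039 0.027] 1.074 [0.528 0.04  0.018]
(400, 236) 841 [ 0.552 -0.162  0.031] 1.074 [ 0.553 -0.163  0.026]
(157, 194) 474 [0.658 0.364 0.026] 1.074 [0.657 0.362 0.03 ]
(338, 296) 447 [ 0.427 -0.023  0.034] 1.074 [ 0.428 -0.026  0.027]
(487, 170) 777 [ 0.68  -0.342  0.077] 1.074 [ 0.681 -0.344  0.072]
sign_red [([522.0, 282.0], 0.85)]
sign_yellow []
sign_blue [([457.0, 310.0], 0.87), ([397.0, 303.0], 0.47)]
pump1 [([134.0, 284.0], 0.96), ([211.0, 164.0], 0.94), ([460.0, 244.0], 0.92), ([190.0, 275.0], 0.9), ([185.0, 242.0], 0.59), ([206.0, 204.0], 0.56)]
island1 [([265.0, 257.0], 0.64), ([346.0, 246.0], 0.59), ([303.0, 252.0], 0.56), ([397.0, 304.0], 0.38), ([158.0, 197.0], 0.16)]
seat_red []
seat_yellow [([328.0, 208.0], 0.59)]
seat_blue [([381.0, 200.0], 0.97)]
start_key [([399.0, 237.0], 0.72)]
police_car [([159.0, 194.0], 0.7)]
station [([333.0, 227.0], 0.83), ([461.0, 245.0], 0.46)]
```

View pics/c1.png

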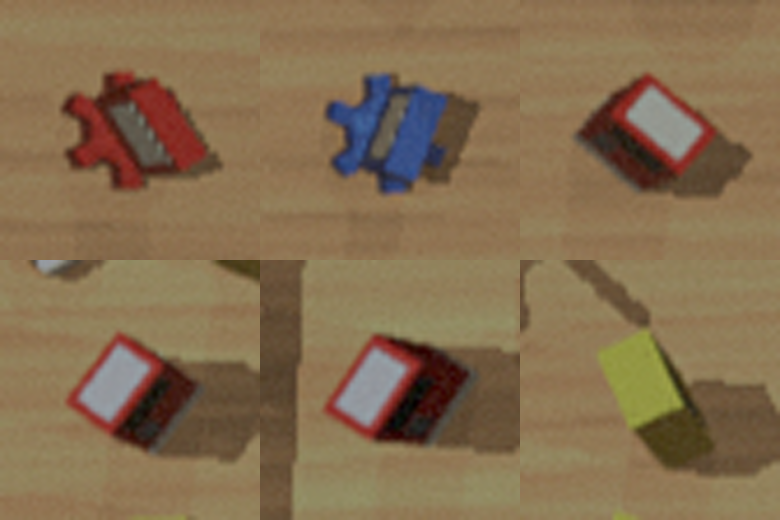

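View pics/c2.png

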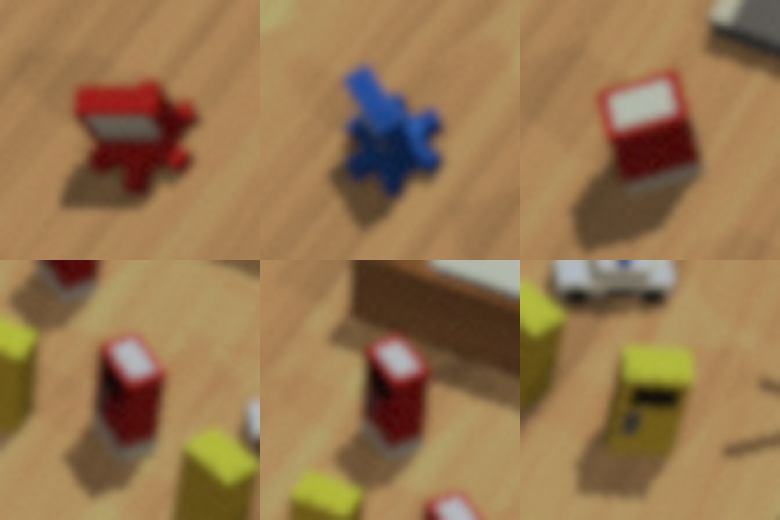

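Run:
```python
from bench import r
from h import *
f=r.grab_frame("top"); W=cloud(f); hsv=cv2.cvtColor(f["pixels"],cv2.COLOR_BGR2HSV)
for c in [(467,241),(177,236),(122,283)]:
    x,y=c; p=W[y-16:y+17,x-16:x+17].reshape(-1,3); p=p[(p[:,2]>0.062)&(p[:,2]<.08)]
    print("pump",c,len(p),[np.round(v,4) for v in cv2.minAreaRect((p[:,:2]*1000).astype(np.float32))])
# station
p=W[(W[...,2]>.015)&(W[...,2]<.024)]; p=p[(p[:,0]>.45)&(p[:,0]<.72)&(abs(p[:,1])<.25)]
print("station",[np.round(v,4) for v in cv2.minAreaRect((p[:,:2]*1000).astype(np.float32))])
for nm,uv,z in [("is",(265,257),.02),("is",(303,252),.02),("is",(346,246),.02),("ring",(277,214),.034),("ring",(330,207),.034),("ring",(382,199),.034),("key",(400,236),.025)]:
    print(nm,pt(f,uv,z).round(4))
for nm in ["sign_red","sign_blue"]:
    for d in r.pinpoint(f,nm)[:1]: print(nm,pt(f,d["position"]*np.array([640,480]),0).round(4))
o=r.get_obs(); print(Ro.from_rotvec(o["orientation"]).as_matrix().round(3))
```

```text
pump (467, 241) 272 [array([ 535.1561, -297.5445]), array([40.4316, 28.2496]), np.float64(47.9904)]
pump (177, 236) 267 [array([559.7529, 311.9952]), array([28.0014, 40.1299]), np.float64(54.8989)]
pump (122, 283) 286 [array([463.8438, 423.4531]), array([28.1378, 40.7619]), np.float64(57.7046)]
station [array([577.9262,  13.342 ]), array([484.6737, 248.1748]), np.float64(85.9458)]
is [0.5147 0.1283 0.02  ]
is [0.5237 0.0463 0.02  ]
is [ 0.5346 -0.0466  0.02  ]
ring [0.6056 0.1004 0.034 ]
ring [ 0.6183 -0.0141  0.034 ]
ring [ 0.6332 -0.1267  0.034 ]
key [ 0.5529 -0.1631  0.025 ]
sign_red [ 0.4478 -0.4205  0.    ]
sign_blue [ 0.3912 -0.2792  0.    ]
[[ 0.     0.938  0.346]
 [-0.     0.346 -0.938]
 [-1.     0.     0.   ]]
```

Emit:
{"name": "play_rows", "arguments": {
  "plan": [
    [1, 0.214, 0.213, -0.058, 0],
    [1, 0.214, 0.213, -0.058, 0],
    [1, 0.214, 0.213, -0.058, 0],
    [1, 0.214, 0.213, -0.058, 0],
    [1, 0.214, 0.213, -0.058, 0],
    [1, 0.214, 0.213, -0.058, 0],
    [1, 0.214, 0.213, -0.058, 0],
    [1, 0.214, 0.213, -0.058, 0],
    [1, 0.214, 0.213, -0.058, 0]
  ]
}}

```text
clock: 1.85
tcp_pos: [0.4468, -0.4216, 0.1815]
orientation: [0.945, 1.355, -0.947]
contact_force: [-0.2, 0.1, 0.1]
grip_width: 0.0852
```

```bash
cat >> h.py <<'E'
def boxpts(x0,x1,y0,y1,z0,z1): return np.array([[x,y,z] for x in(x0,x1) for y in(y0,y1) for z in(z0,z1)])
def signparts():
    a=np.arange(0,360,15)*np.pi/180; P=[np.array([[.017*np.cos(t),.017*np.sin(t),z] for t in a for z in(0,.014)])]
    for k in range(6):
        b=boxpts(.0,.027,-.0045,.0045,0,.014); c,s=np.cos(k*np.pi/3),np.sin(k*np.pi/3)
        P.append(b@np.array([[c,s,0],[-s,c,0],[0,0,1]]))
    P.append(boxpts(-.007,.007,-.02,.02,.014,.06)); return P
def render(f,parts,x,y,z,yaw,obs=None,S=4):
    m=np.zeros((480,640),np.uint8); c,s=np.cos(yaw),np.sin(yaw); R=np.array([[c,s,0],[-s,c,0],[0,0,1]])
    for p in parts:
        q=proj(f,p@R+[x,y,z],obs); h=cv2.convexHull((q*16).astype(np.int32)); cv2.fillConvexPoly(m,h,1,shift=4)
    return m>0
def fit(f,mask,parts,x,y,z,yaw,obs=None,yaws=None):
    from scipy.optimize import minimize
    def cost(v):
        m=render(f,parts,v[0]/1000,v[1]/1000,z,v[2],obs); return 1-(m&mask).sum()/max(1,(m|mask).sum())
    best=None
    for yw in (yaws if yaws is not None else [yaw]):
        s=minimize(lambda v:cost([v[0],v[1],v[2]/30]),[x*1000,y*1000,yw*30],method="Nelder-Mead",options=dict(initial_simplex=np.array([[x*1000,y*1000,yw*30],[x*1000+6,y*1000,yw*30],[x*1000,y*1000+6,yw*30],[x*1000,y*1000,yw*30+4]]),xatol=.05,fatol=1e-4))
        if best is None or s.fun<best.fun: best=s
    return best.x[0]/1000,best.x[1]/1000,best.x[2]/30,best.fun
def cmask(f,col):
    h=cv2.cvtColor(f["pixels"],cv2.COLOR_BGR2HSV); H,S,V=h[...,0],h[...,1],h[...,2]
    if col=="red": return ((H<6)|(H>170))&(S>140)&(V>30)
    if col=="blue": return (H>100)&(H<130)&(S>110)&(V>30)
    return (H>22)&(H<38)&(S>130)&(V>40)
def big(m,uv=None):
    m=cv2.morphologyEx(m.astype(np.uint8),cv2.MORPH_OPEN,np.ones((3,3)))
    n,l,s,c=cv2.connectedComponentsWithStats(m)
    i=1+np.argmax(s[1:,4]) if uv is None else 1+np.argmin(np.hypot(*(c[1:]-uv).T)+1e3*(s[1:,4]<100))
    return l==i
E
cat > look.py <<'E'
import sys
from bench import r
from h import *
o=r.get_obs(); f=r.grab_frame("wrist"); cv2.imwrite(f"pics/{sys.argv[1]}.png",f["pixels"])
print(o["tcp_pos"].round(4),o["contact_force"].round(1),o["grip_width"])
R=Ro.from_rotvec(o["orientation"]).as_matrix(); print("jaw yaw",np.degrees(np.arctan2(R[1,2],R[0,2])).round(2), R[:,0].round(3))
E
python3 look.py w1
```

```text
[ 0.4468 -0.4216  0.1815] [-0.2  0.1  0.1] 0.08522581325115833
jaw yaw -69.82 [-0.001 -0.001 -1.   ]
```

View pics/w1.png

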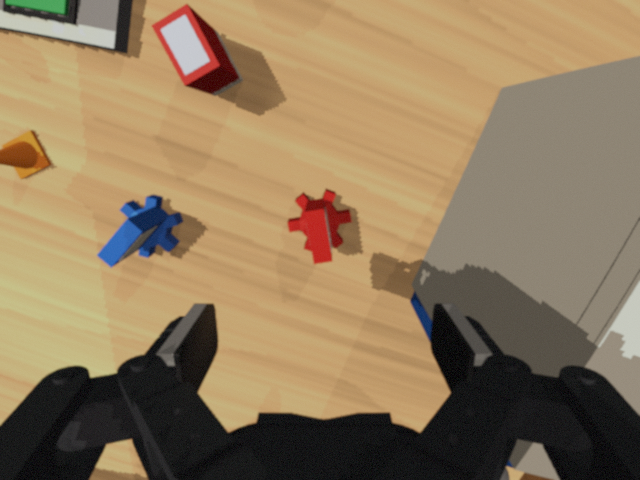

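```bash
cat > fits.py <<'E'
import sys
from bench import r
from h import *
cols=sys.argv[2:]
o=r.get_obs(); f=r.grab_frame("wrist"); out=f["pixels"].copy()
for col in cols:
    ds=r.pinpoint(f,"sign_"+col); print([(d["conf"],d["position"]) for d in ds])
    uv=np.array(ds[0]["position"])*[640,480]
    m=cmask(f,col); 
    n=cv2.morphologyEx(m.astype(np.uint8),cv2.MORPH_OPEN,np.ones((2,2)))
    yy,xx=np.mgrid[0:480,0:640]; n[(np.hypot(xx-uv[0],yy-uv[1])>75)]=0
    n=cv2.morphologyEx(n,cv2.MORPH_CLOSE,np.ones((5,5)))
    m=big(n>0)
    p=pt(f,uv,0,obs=o)
    x,y,a,c=fit(f,m,signparts(),p[0],p[1],0,0,o,yaws=np.radians(np.arange(0,180,20)))
    print(col,"x %.4f y %.4f yaw %.1f cost %.3f"%(x,y,np.degrees(a)%180,c))
    e=cv2.findContours(render(f,signparts(),x,y,0,a,o).astype(np.uint8),0,1)[0]; cv2.drawContours(out,e,-1,(0,255,0),1)
    e=cv2.findContours(m.astype(np.uint8),0,1)[0]; cv2.drawContours(out,e,-1,(255,255,255),1)
cv2.imwrite(f"pics/{sys.argv[1]}.png",cv2.resize(out[150:300,60:400],None,fx=2.3,fy=2.3,interpolation=cv2.INTER_CUBIC))
E
python3 fits.py f1 red blue
```

```text
[(0.72, [0.4991, 0.4565])]
red x 0.4444 y -0.4188 yaw 120.2 cost 0.145
[(0.7, [0.237, 0.464])]
blue x 0.3891 y -0.2801 yaw 61.3 cost 0.209
```

View pics/f1.png

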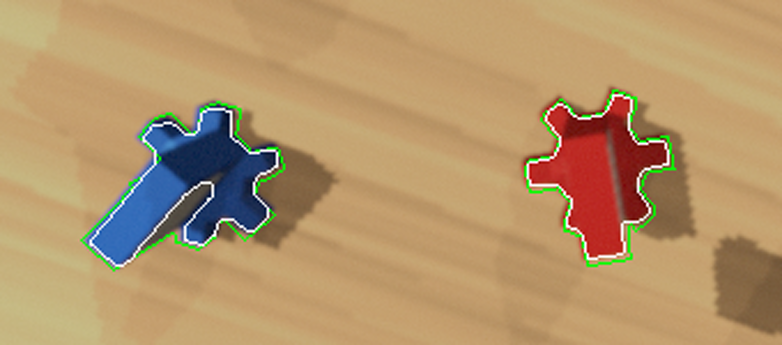

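Emit:
{"name": "play_rows", "arguments": {
  "plan": [
    [1, 0.183, 0.295, -0.01, 0],
    [1, 0.183, 0.295, -0.01, 0],
    [1, 0.183, 0.295, -0.01, 0],
    [1, 0.183, 0.295, -0.01, 0],
    [1, 0.183, 0.295, -0.01, 0],
    [1, 0.183, 0.295, -0.01, 0],
    [1, 0.183, 0.295, -0.01, 0],
    [1, 0.183, 0.295, -0.01, 0],
    [1, 0.183, 0.295, -0.01, 0],
    [1, 0.183, 0.295, -0.01, 0]
  ]
}}

```text
clock: 3.05
tcp_pos: [0.6302, -0.1277, 0.1713]
orientation: [0.946, 1.355, -0.948]
contact_force: [-0.4, -0.1, 0.0]
grip_width: 0.0852
```

```bash
python3 look.py w2
```

```text
[ 0.6302 -0.1277  0.1713] [-0.4 -0.1  0. ] 0.08520006934977375
jaw yaw -69.89 [-0.    -0.001 -1.   ]
```

View pics/w2.png

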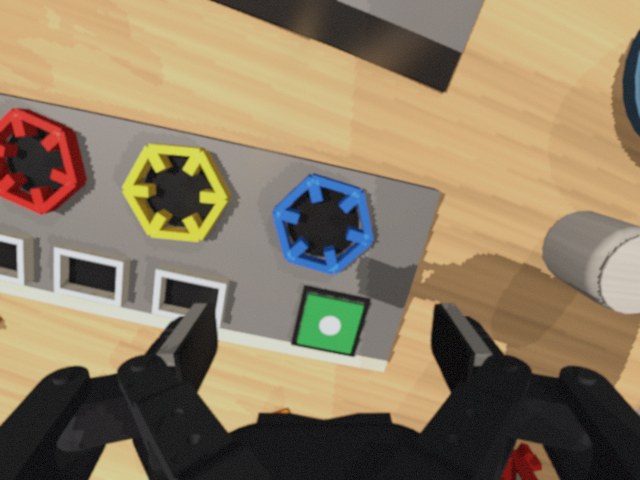

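```bash
cat > fitr.py <<'E'
import sys
from bench import r
from h import *
from scipy.optimize import minimize
def ringparts(A,t):
    P=[]
    for k in range(6):
        L=A*np.tan(np.pi/6); c,s=np.cos(k*np.pi/3),np.sin(k*np.pi/3); Rm=np.array([[c,s,0],[-s,c,0],[0,0,1]])
        Li=(A-t)*np.tan(np.pi/6)
        w=np.array([[x,y,z] for z in(0,.014) for x,y in((A,-L),(A,L),(A-t,Li),(A-t,-Li))]); P.append(w@Rm)
        c,s=np.cos(k*np.pi/3+np.pi/6),np.sin(k*np.pi/3+np.pi/6); Rm=np.array([[c,s,0],[-s,c,0],[0,0,1]])
        P.append(boxpts(.020,.034,-.004,.004,0,.014)@Rm)
    return P
def fitring(f,o,col,guess,DZ=.02):
    m=cmask(f,col); uv=proj(f,[guess[0],guess[1],.034],o)[0]
    yy,xx=np.mgrid[0:480,0:640]; m=m&(np.hypot(xx-uv[0],yy-uv[1])<75)
    m=cv2.morphologyEx(m.astype(np.uint8),cv2.MORPH_CLOSE,np.ones((3,3)))>0
    m=big(m)
    def cost(v):
        q=render(f,ringparts(v[3]/1000,v[4]/1000),v[0]/1000,v[1]/1000,DZ,v[2]/30,o); return 1-(q&m).sum()/max(1,(q|m).sum())
    best=None
    for a in np.radians(range(0,60,10)):
        x0=np.array([guess[0]*1000,guess[1]*1000,a*30,34,4]); s=minimize(cost,x0,method="Nelder-Mead",options=dict(initial_simplex=np.vstack([x0]+[x0+d for d in np.diag([5,5,4,2,1.])]),xatol=.03,fatol=1e-4,maxiter=400))
        if best is None or s.fun<best.fun: best=s
    v=best.x; return v[0]/1000,v[1]/1000,np.degrees(v[2]/30)%60,v[3],v[4],best.fun,m,render(f,ringparts(v[3]/1000,v[4]/1000),v[0]/1000,v[1]/1000,DZ,v[2]/30,o)
if __name__=="__main__":
    G=dict(red=(.6056,.1004),yellow=(.6183,-.0141),blue=(.6332,-.1267))
    o=r.get_obs(); f=r.grab_frame("wrist"); out=f["pixels"].copy()
    for col in sys.argv[2:]:
        q=fitring(f,o,col,G[col]); print(col,"x %.4f y %.4f gap %.1f A %.1f t %.1f cost %.3f"%q[:6])
        cv2.drawContours(out,cv2.findContours(q[7].astype(np.uint8),1,1)[0],-1,(0,255,0),1)
        cv2.drawContours(out,cv2.findContours(q[6].astype(np.uint8),1,1)[0],-1,(255,255,255),1)
    cv2.imwrite(f"pics/{sys.argv[1]}.png",cv2.resize(out[90:290,0:400],None,fx=2,fy=2,interpolation=cv2.INTER_CUBIC))
E
python3 fitr.py f2 yellow blue
```

```text
yellow x 0.6179 y -0.0102 gap 14.0 A 34.1 t 3.9 cost 0.163
blue x 0.6330 y -0.1251 gap 2.9 A 34.9 t 5.5 cost 0.075
```

View pics/f2.png

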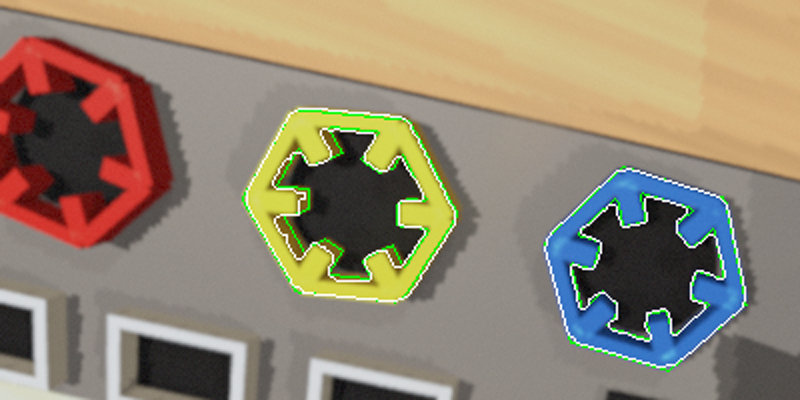

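Emit:
{"name": "play_rows", "arguments": {
  "plan": [
    [1, -0.025, 0.228, -0.01, 0],
    [1, -0.025, 0.228, -0.01, 0],
    [1, -0.025, 0.228, -0.01, 0],
    [1, -0.025, 0.228, -0.01, 0],
    [1, -0.025, 0.228, -0.01, 0],
    [1, -0.025, 0.228, -0.01, 0],
    [1, -0.025, 0.228, -0.01, 0],
    [1, -0.025, 0.228, -0.01, 0]
  ]
}}

```text
clock: 3.95
tcp_pos: [0.6063, 0.0999, 0.1614]
orientation: [0.947, 1.354, -0.948]
contact_force: [-0.5, -0.4, 0.1]
grip_width: 0.085
```

```bash
python3 look.py w3; python3 fitr.py f3 red yellow
```

```text
[0.6063 0.0999 0.1614] [-0.5 -0.4  0.1] 0.08497077560264944
jaw yaw -69.94 [ 0.    -0.001 -1.   ]
red x 0.6035 y 0.1030 gap 55.0 A 34.9 t 5.7 cost 0.071
yellow x 0.6181 y -0.0116 gap 14.7 A 33.9 t 3.8 cost 0.258
```

View pics/w3.png

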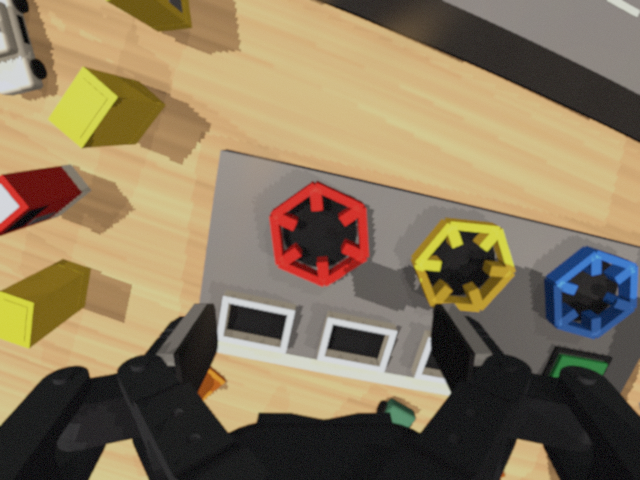

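Emit:
{"name": "play_rows", "arguments": {
  "plan": [
    [1, -0.056, -0.06, 0.02, -0.222],
    [1, -0.056, -0.06, 0.02, -0.222],
    [1, -0.056, -0.06, 0.02, -0.222],
    [1, -0.056, -0.06, 0.02, -0.222],
    [1, -0.056, -0.06, 0.02, -0.222]
  ]
}}

```text
clock: 4.55
tcp_pos: [0.5506, 0.0431, 0.1814]
orientation: [1.112, 1.269, -1.11]
contact_force: [-1.4, 0.4, 0.1]
grip_width: 0.0857
```

```bash
python3 look.py w4; python3 fitr.py f4 red yellow blue
```

```text
[0.5506 0.0431 0.1814] [-1.4  0.4  0.1] 0.08566731185707865
jaw yaw -82.42 [ 0.001  0.001 -1.   ]
red x 0.6036 y 0.1030 gap 54.9 A 34.7 t 4.7 cost 0.066
yellow x 0.6184 y -0.0116 gap 14.0 A 34.9 t 5.4 cost 0.109
blue x 0.6332 y -0.1248 gap 2.4 A 34.6 t 5.1 cost 0.045
```

View pics/w4.png

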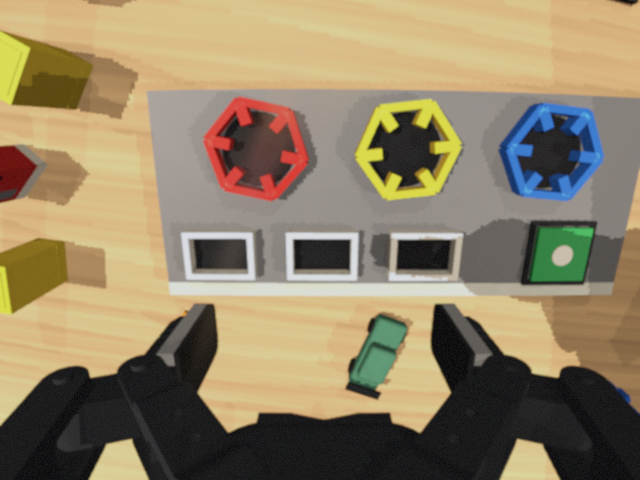

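```bash
cat > fiti.py <<'E'
from bench import r
from h import *
from scipy.optimize import minimize
o=r.get_obs(); f=r.grab_frame("wrist"); h=cv2.cvtColor(f["pixels"],cv2.COLOR_BGR2HSV)
m0=((h[...,1]<60)&(h[...,2]>135))
P=[boxpts(.0155,.0205,-.029,.029,0.0115,.012),boxpts(-.0205,-.0155,-.029,.029,0.0115,.012),boxpts(-.0205,.0205,.024,.029,0.0115,.012),boxpts(-.0205,.0205,-.029,-.024,0.0115,.012)]
out=f["pixels"].copy(); yy,xx=np.mgrid[0:480,0:640]
for x,y in [(.5147,.1283),(.5237,.0463),(.5346,-.0466)]:
    uv=proj(f,[x,y,.032],o)[0]
    m=big(m0&(abs(xx-uv[0])<50)&(yy-uv[1]<33)&(yy-uv[1]>-40),uv)
    def cost(v):
        q=render(f,P,v[0]/1000,v[1]/1000,.02,v[2]/30,o); return 1-(q&m).sum()/max(1,(q|m).sum())
    x0=np.array([x*1000,y*1000,np.radians(7.4)*30]); s=minimize(cost,x0,method="Nelder-Mead",options=dict(initial_simplex=np.vstack([x0]+[x0+d for d in np.diag([4,4,2.])])))
    v=s.x; print((v[:2]/1000).round(4),np.degrees(v[2]/30).round(2),s.fun)
    q=render(f,P,v[0]/1000,v[1]/1000,.02,v[2]/30,o); 
    cv2.drawContours(out,cv2.findContours(q.astype(np.uint8),1,1)[0],-1,(0,255,0),1)
k=(h[...,0]>45)&(h[...,0]<80)&(h[...,1]>120)&(xx>500)&(yy>200)&(yy<300)
pp=np.argwhere(big(k))[:,::-1].mean(0); print("key",pp,pt(f,pp,.025,obs=o).round(4))
cv2.imwrite("pics/f5.png",cv2.resize(out[200:310,150:620],None,fx=1.7,fy=1.7))
E
python3 fiti.py
```

```text
[0.5171 0.127 ] 7.66 0.6904147648342925
[0.5258 0.0427] 7.56 0.6933385123324918
[ 0.5379 -0.0411] 7.53 0.6020460358056265
key [561.07413249 254.15141956] [ 0.5526 -0.1597  0.025 ]
```

View pics/f5.png

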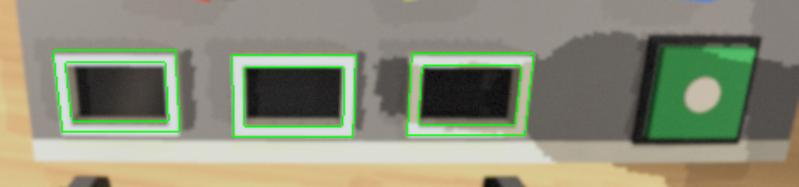

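```bash
sed -i 's/m=big(m0&(abs(xx-uv\[0\])<50)&(yy-uv\[1\]<33)&(yy-uv\[1\]>-40),uv)/m=big(m0\&(abs(xx-uv[0])<47)\&(yy-uv[1]<29)\&(yy-uv[1]>-40));cv2.drawContours(out,cv2.findContours(m.astype(np.uint8),1,1)[0],-1,(0,0,255),1)/; s/V>135/V>120/; s/h\[...,2\]>135/h[...,2]>125/' fiti.py; python3 fiti.py
```

```text
[0.517 0.127] 7.47 0.6483885407341092
[0.5283 0.0428] 7.52 0.6552258635961028
[ 0.5378 -0.041 ] 7.53 0.5737170784686396
key [561.04400786 254.00746562] [ 0.5525 -0.1597  0.025 ]
```

View pics/f5.png

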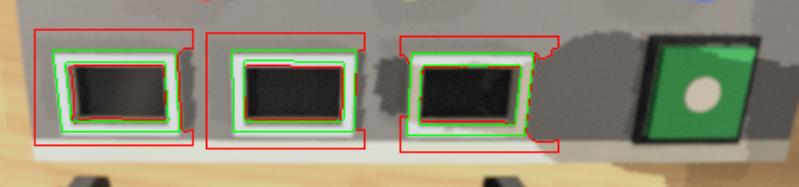

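```bash
sed -i 's/h\[...,2\]>125/h[...,2]>170/' fiti.py; python3 fiti.py
```

```text
[0.5153 0.127 ] 7.51 0.031105228325612133
[0.5258 0.0428] 7.68 0.013218770654329193
[ 0.537 -0.041] 7.89 0.1215764863059452
key [561.02883866 253.75876851] [ 0.5526 -0.1597  0.025 ]
```

View pics/f5.png

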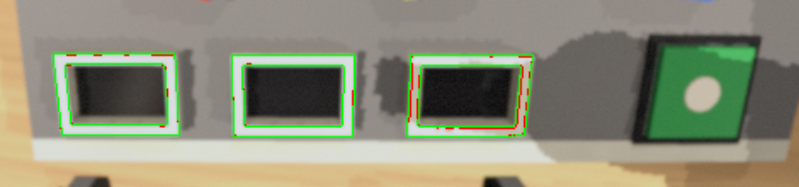

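Emit:
{"name": "play_rows", "arguments": {
  "plan": [
    [1, -0.106, -0.462, 0.0, 0.391],
    [1, -0.106, -0.462, 0.0, 0.391],
    [1, -0.106, -0.462, 0.0, 0.391],
    [1, -0.106, -0.462, 0.0, 0.391],
    [1, -0.106, -0.462, 0.0, 0.391],
    [1, -0.106, -0.462, 0.0, 0.391],
    [1, -0.106, -0.462, 0.0, 0.391],
    [1, -0.106, -0.462, 0.0, 0.391],
    [1, -0.106, -0.462, 0.0, 0.391],
    [1, -0.106, -0.462, 0.0, 0.391]
  ]
}}

```text
clock: 5.8
tcp_pos: [0.442, -0.4236, 0.1812]
orientation: [0.817, 1.411, -0.82]
contact_force: [0.3, 0.5, -0.0]
grip_width: 0.0855
```

Emit:
{"name": "play_rows", "arguments": {
  "plan": [
    [1, 0, 0, -0.03, 0],
    [1, 0, 0, -0.03, 0],
    [1, 0, 0, -0.03, 0]
  ]
}}

```text
clock: 6.1
tcp_pos: [0.4441, -0.4179, 0.1508]
orientation: [0.816, 1.415, -0.814]
contact_force: [0.2, 1.2, -0.3]
grip_width: 0.0855
```

```bash
python3 look.py w5; python3 fits.py f6 red blue
```

```text
[ 0.4441 -0.4179  0.1508] [ 0.2  1.2 -0.3] 0.08554295661208643
jaw yaw -59.96 [-0.001  0.002 -1.   ]
[(0.78, [0.508, 0.4777])]
red x 0.4450 y -0.4181 yaw 120.2 cost 0.125
[]Traceback (most recent call last):
  File "fits.py", line 8, in <module>
    uv=np.array(ds[0]["position"])*[640,480]
                ~~^^^
IndexError: list index out of range
```

Run:
```python
from bench import r
from h import *
f=r.grab_frame("top"); W=cloud(f)
p=W[(W[...,2]>.01)&(W[...,0]>.36)&(W[...,0]<.56)&(W[...,1]<-.4)&(W[...,1]>-.8)]
b=p[p[:,1]<-.465]; print(len(b), b[b[:,1]>-.53].round(3)[::8][:40])
```

```text
2287 [[ 0.56  -0.521  0.196]
 [ 0.559 -0.521  0.189]
 [ 0.557 -0.529  0.2  ]
 [ 0.556 -0.52   0.196]
 [ 0.559 -0.519  0.17 ]
 [ 0.555 -0.519  0.195]
 [ 0.553 -0.53   0.201]
 [ 0.555 -0.52   0.184]
 [ 0.552 -0.526  0.198]
 [ 0.555 -0.521  0.173]
 [ 0.55  -0.522  0.199]
 [ 0.559 -0.522  0.143]
 [ 0.554 -0.521  0.171]
 [ 0.549 -0.52   0.197]
 [ 0.559 -0.52   0.133]
 [ 0.553 -0.519  0.162]
 [ 0.549 -0.52   0.186]
 [ 0.546 -0.525  0.201]
 [ 0.557 -0.521  0.134]
 [ 0.552 -0.521  0.162]
 [ 0.547 -0.52   0.188]
 [ 0.545 -0.529  0.198]
 [ 0.556 -0.521  0.13 ]
 [ 0.55  -0.52   0.16 ]
 [ 0.546 -0.521  0.183]
 [ 0.542 -0.525  0.2  ]
 [ 0.556 -0.521  0.116]
 [ 0.551 -0.52   0.146]
 [ 0.546 -0.521  0.17 ]
 [ 0.542 -0.521  0.194]
 [ 0.558 -0.52   0.096]
 [ 0.553 -0.52   0.125]
 [ 0.548 -0.52   0.152]
 [ 0.543 -0.522  0.178]
 [ 0.539 -0.523  0.201]
 [ 0.557 -0.521  0.09 ]
 [ 0.552 -0.521  0.119]
 [ 0.547 -0.521  0.147]
 [ 0.542 -0.519  0.175]
 [ 0.537 -0.52   0.198]]
```

Emit:
{"name": "play_rows", "arguments": {
  "plan": [
    [1, 0.001, 0, -0.05, 0],
    [1, 0.001, 0, -0.09, 0],
    [1, 0.001, 0, -0.12, 0],
    [1, 0.001, 0, -0.12, 0],
    [-1, 0.001, 0, -0.12, 0],
    [-1, 0.001, 0, -0.12, 0],
    [-1, 0.001, 0, -0.12, 0],
    [-1, 0.001, 0, -0.12, 0],
    [-1, 0.001, 0, -0.12, 0],
    [-1, 0.001, 0, -0.12, 0]
  ],
  "force": 40
}}

```text
clock: 7.35
tcp_pos: [0.4454, -0.4197, 0.0324]
orientation: [0.816, 1.411, -0.816]
contact_force: [-0.3, 0.7, 6.0]
grip_width: 0.0138
```

Emit:
{"name": "play_rows", "arguments": {
  "plan": [
    [-1, 0, 0, 0, 0],
    [-1, 0, 0, 0.04, 0],
    [-1, 0, 0, 0.09, 0],
    [-1, 0, 0, 0.13, 0],
    [-1, 0, 0, 0.13, 0]
  ]
}}

```text
clock: 7.85
tcp_pos: [0.4477, -0.4217, 0.1676]
orientation: [0.814, 1.401, -0.816]
contact_force: [0.5, -0.3, -1.4]
grip_width: 0.0132
```

```bash
python3 look.py w6
```

```text
[ 0.4477 -0.4217  0.1676] [ 0.5 -0.3 -1.4] 0.0132194744203884
jaw yaw -60.07 [ 0.009 -0.007 -1.   ]
```

View pics/w6.png

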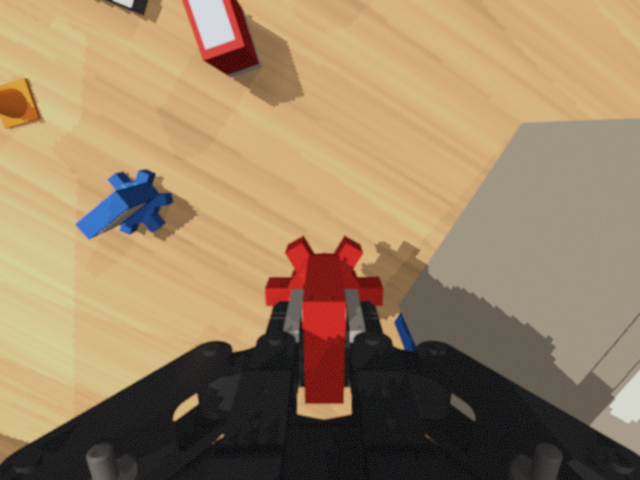

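Emit:
{"name": "play_rows", "arguments": {
  "plan": [
    [-1, 0.079, 0.262, 0, -0.086],
    [-1, 0.158, 0.524, 0, -0.086],
    [-1, 0.158, 0.524, 0, -0.086],
    [-1, 0.158, 0.524, 0, -0.086],
    [-1, 0.158, 0.524, 0, -0.086],
    [-1, 0.158, 0.524, 0, -0.086],
    [-1, 0.158, 0.524, 0, -0.086],
    [-1, 0.158, 0.524, 0, -0.086],
    [-1, 0.158, 0.524, 0, -0.086],
    [-1, 0.158, 0.524, 0, -0.086]
  ]
}}

```text
clock: 8.9
tcp_pos: [0.5883, 0.0613, 0.1596]
orientation: [0.88, 1.387, -0.884]
contact_force: [0.4, -0.3, -1.7]
grip_width: 0.0132
```

```bash
python3 -c "
from bench import r; print(r.get_obs()['tcp_pos'])"
```

```text
[0.58832674 0.06125207 0.15960433]
```

Emit:
{"name": "play_rows", "arguments": {
  "plan": [
    [-1, 0.009, 0.028, -0.04, 0],
    [-1, 0.009, 0.028, -0.04, 0],
    [-1, 0.009, 0.028, -0.04, 0],
    [-1, 0.009, 0.028, -0.04, 0],
    [-1, 0.009, 0.028, -0.04, 0]
  ]
}}

```text
clock: 9.4
tcp_pos: [0.5986, 0.0856, 0.1219]
orientation: [0.884, 1.383, -0.884]
contact_force: [-0.1, -0.4, -1.2]
grip_width: 0.0135
```

```bash
python3 look.py w7; python3 fitr.py f7 red
```

```text
[0.5986 0.0856 0.1219] [-0.1 -0.4 -1.2] 0.013502417640347977
jaw yaw -65.12 [ 0.001 -0.001 -1.   ]
red x 0.6035 y 0.1031 gap 55.1 A 35.2 t 6.6 cost 0.324
```

View pics/w7.png

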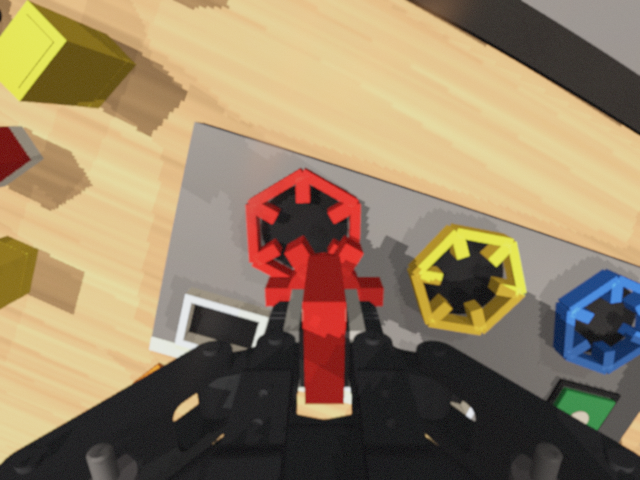

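```bash
cat > ov.py <<'E'
import sys
from bench import r
from h import *
dz=float(sys.argv[2]); o=r.get_obs(); f=r.grab_frame("wrist"); R=Ro.from_rotvec(o["orientation"]).as_matrix(); T=o["tcp_pos"]
out=f["pixels"].copy()
for dy,col in((0,(0,255,0)),):
    c=T+R@np.array([dz,dy,0]); a=np.arctan2(R[1,2],R[0,2])
    cv2.drawContours(out,cv2.findContours(render(f,signparts(),*c,a,o).astype(np.uint8),0,1)[0],-1,col,1)
    g=signparts()[:-1]; q=[p[np.isclose(p[:,2],.014)] for p in g]
    cv2.drawContours(out,cv2.findContours(render(f,q,*c,a,o).astype(np.uint8),0,1)[0],-1,(255,255,0),1)
cv2.imwrite(f"pics/{sys.argv[1]}.png",cv2.resize(out[160:420,220:440],None,fx=2.3,fy=2.3,interpolation=cv2.INTER_CUBIC))
E
python3 ov.py o1 .0324
```

```text
(no output)
```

View pics/o1.png

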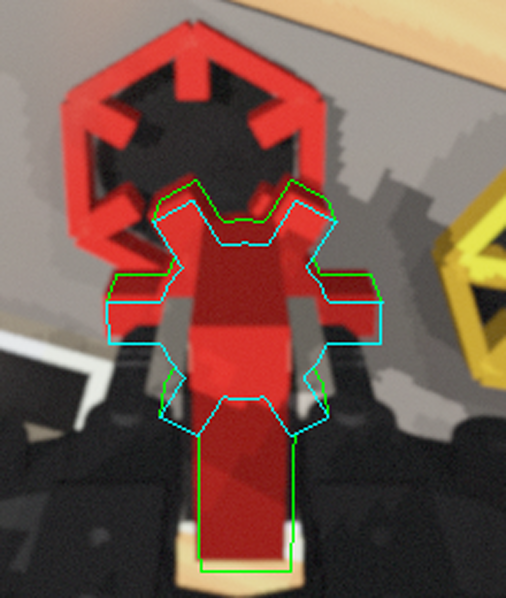

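Emit:
{"name": "play_rows", "arguments": {
  "plan": [
    [-1, 0.005, 0.0174, -0.03, 0.002],
    [-1, 0.005, 0.0174, -0.043, 0.002],
    [-1, 0.005, 0.0174, -0.043, 0.002],
    [-1, 0.005, 0.0174, -0.043, 0.002],
    [-1, 0.005, 0.0174, -0.043, 0.002]
  ]
}}

```text
clock: 10.05
tcp_pos: [0.6039, 0.1041, 0.0794]
orientation: [0.881, 1.384, -0.88]
contact_force: [0.1, 0.9, -1.1]
grip_width: 0.0133
```

```bash
python3 look.py w8;python3 ov.py o2 .0324
```

```text
[0.6039 0.1041 0.0794] [ 0.1  0.9 -1.1] 0.013345091472165371
jaw yaw -64.92 [ 0.001 -0.    -1.   ]
```

View pics/o2.png

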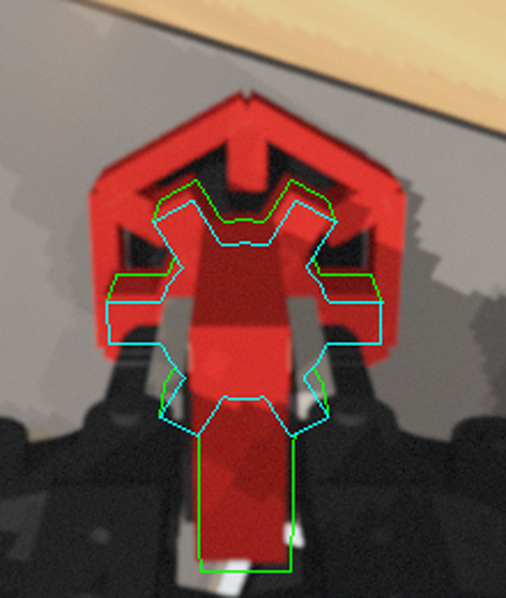

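Emit:
{"name": "play_rows", "arguments": {
  "plan": [
    [-1, -0.0005, -0.001, 0, 0],
    [-1, -0.0005, -0.001, -0.006, 0],
    [-1, -0.0005, -0.001, -0.012, 0],
    [-1, -0.0005, -0.001, -0.017, 0],
    [-1, -0.0005, -0.001, -0.022, 0],
    [-1, -0.0005, -0.001, -0.026, 0],
    [-1, -0.0005, -0.001, -0.026, 0]
  ]
}}

```text
clock: 10.85
tcp_pos: [0.6027, 0.104, 0.0523]
orientation: [0.88, 1.386, -0.88]
contact_force: [-1.2, -0.3, 2.7]
grip_width: 0.0131
```

```bash
python3 look.py w9;python3 ov.py o3 .0324
```

```text
[0.6027 0.104  0.0523] [-1.2 -0.3  2.7] 0.01312181144077003
jaw yaw -64.85 [-0. -0. -1.]
```

View pics/o3.png

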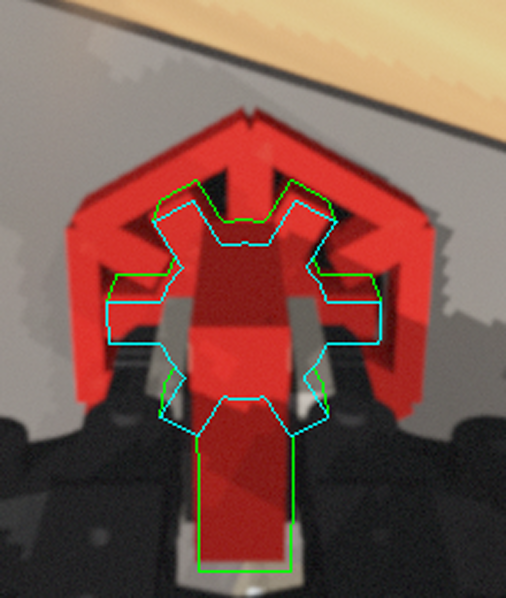

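Emit:
{"name": "play_rows", "arguments": {
  "plan": [
    [-0.3, 0, 0, 0, 0],
    [-0.3, 0, 0, 0, 0],
    [-0.3, 0, 0, 0, 0],
    [-0.3, 0, 0, 0.03, 0],
    [-0.3, 0, 0, 0.07, 0],
    [-0.3, 0, 0, 0.12, 0],
    [-0.3, 0, 0, 0.12, 0],
    [1, 0, 0, 0.12, 0]
  ]
}}

```text
clock: 11.75
tcp_pos: [0.6036, 0.1041, 0.1738]
orientation: [0.882, 1.383, -0.878]
contact_force: [-1.0, 0.1, -0.8]
grip_width: 0.0428
```

```bash
python3 look.py w10
python3 - <<'E'
from bench import r
from h import *
f=r.grab_frame("top"); cv2.imwrite("pics/t10.png",f["pixels"])
E
```

```text
[0.6036 0.1041 0.1738] [-1.   0.1 -0.8] 0.04282440317205838
jaw yaw -64.87 [ 0.003  0.001 -1.   ]
```

View pics/w10.png

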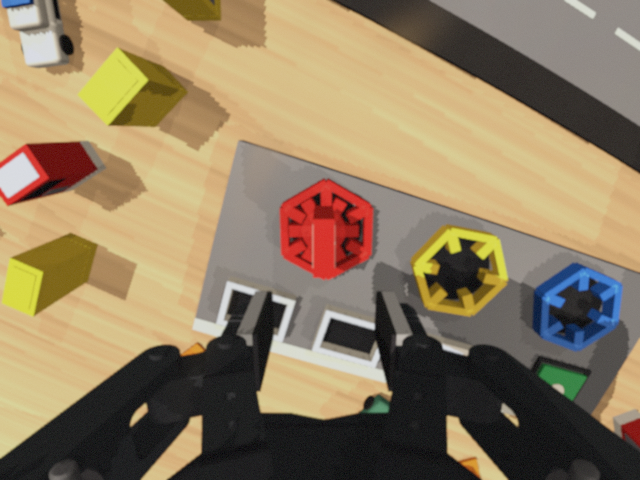

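View pics/t10.png

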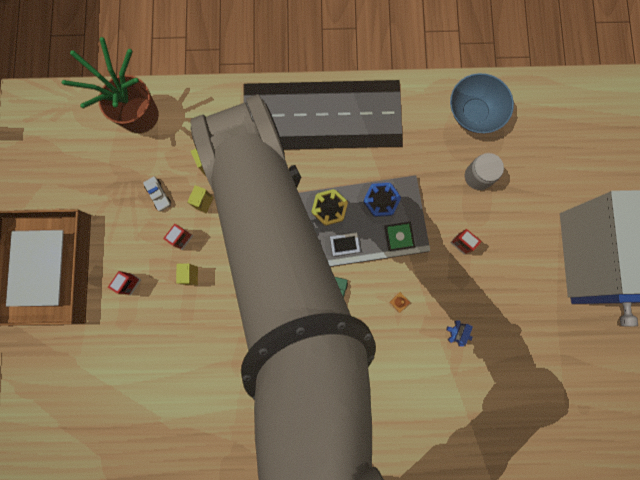

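Emit:
{"name": "play_rows", "arguments": {
  "plan": [
    [0.6, -0.046, 0.205, 0.01, 1.2],
    [0.6, -0.046, 0.205, 0.01, 1.2],
    [0.6, -0.046, 0.205, 0.01, 1.2],
    [0.6, -0.046, 0.205, 0.01, 1.2],
    [0.6, -0.046, 0.205, 0.01, 1.2],
    [0.6, -0.046, 0.205, 0.01, 1.2],
    [0.6, -0.046, 0.205, 0.01, 1.2],
    [0.6, -0.046, 0.205, 0.01, 1.2],
    [0.6, -0.046, 0.205, 0.01, 1.2]
  ]
}}

```text
clock: 12.75
tcp_pos: [0.5558, 0.3083, 0.1802]
orientation: [-0.055, 1.574, 0.054]
contact_force: [0.1, -0.7, -0.2]
grip_width: 0.0682
```

Emit:
{"name": "play_rows", "arguments": {
  "plan": [
    [0.6, 0, 0, 0, 0.89],
    [0.6, 0, 0, 0, 0.89],
    [0.6, 0, 0, 0, 0.89],
    [0.6, 0, 0, 0, 0.89],
    [0.6, 0, 0, 0, 0.89],
    [0.6, 0, 0, 0, 0.89],
    [0.6, 0, 0, 0, 0.89],
    [0.6, 0, 0, 0, 0.89]
  ]
}}

```text
clock: 13.55
tcp_pos: [0.5564, 0.3086, 0.1814]
orientation: [-0.742, 1.442, 0.743]
contact_force: [-0.3, -0.1, -0.3]
grip_width: 0.0683
```

```bash
cat > fitp.py <<'E'
import sys
from bench import r
from h import *
from scipy.optimize import minimize
gx,gy,gyaw=float(sys.argv[2]),float(sys.argv[3]),np.radians(float(sys.argv[4]))
o=r.get_obs(); f=r.grab_frame("wrist")
h=cv2.cvtColor(f["pixels"],cv2.COLOR_BGR2HSV)
# top plate of red: whole red+white-top region of top face at z=.07 -> use full silhouette: red hue + white/grey enclosed
m=cmask(f,"red"); uv=proj(f,[gx,gy,.035],o)[0]; yy,xx=np.mgrid[0:480,0:640]
m=m&(np.hypot(xx-uv[0],yy-uv[1])<110)
m=big(cv2.morphologyEx(m.astype(np.uint8),cv2.MORPH_CLOSE,np.ones((3,3)))>0)
c=cv2.findContours(m.astype(np.uint8),0,1)[0]; mm=np.zeros((480,640),np.uint8); cv2.drawContours(mm,[cv2.convexHull(np.vstack(c))],-1,1,-1); m=mm>0
best=None
P=[boxpts(-.013,.013,-.02,.02,float(sys.argv[5]) if len(sys.argv)>5 else .008,.07)]
x,y,a,cst=fit(f,m,P,gx,gy,0,gyaw,o)
print("pump x %.4f y %.4f yaw %.1f cost %.3f"%(x,y,np.degrees(a),cst), "uv",uv)
out=f["pixels"].copy(); cv2.drawContours(out,cv2.findContours(render(f,P,x,y,0,a,o).astype(np.uint8),0,1)[0],-1,(0,255,0),1)
cv2.drawContours(out,c,-1,(255,255,255),1)
cv2.imwrite(f"pics/{sys.argv[1]}.png",out)
E
python3 look.py w11; python3 fitp.py f11 .558 .309 55
```

```text
[0.5564 0.3086 0.1814] [-0.3 -0.1 -0.3] 0.06834062431975094
jaw yaw 54.54 [-0.002 -0.    -1.   ]
pump x 0.5595 y 0.3130 yaw 54.1 cost 0.084 uv [324.35876038 230.10453606]
```

View pics/f11.png

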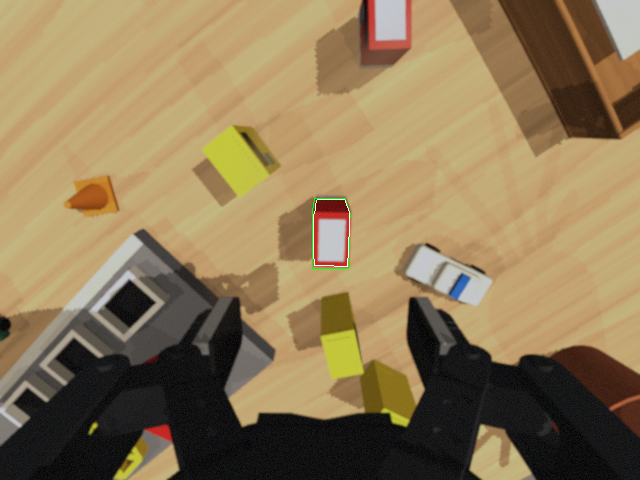

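Emit:
{"name": "play_rows", "arguments": {
  "plan": [
    [0.3, 0.0033, 0.004, 0, -0.007],
    [0.3, 0.0033, 0.004, -0.04, -0.007],
    [0.3, 0.0033, 0.004, -0.08, -0.007],
    [0.3, 0.0033, 0.004, -0.12, -0.007],
    [0.3, 0.0033, 0.004, -0.136, -0.007],
    [0.3, 0.0033, 0.004, -0.136, -0.007],
    [-1, 0.0033, 0.004, -0.136, -0.007],
    [-1, 0.0033, 0.004, -0.136, -0.007],
    [-1, 0.0033, 0.004, -0.136, -0.007],
    [-1, 0.0033, 0.004, -0.136, -0.007]
  ]
}}

```text
clock: 14.65
tcp_pos: [0.5613, 0.314, 0.0486]
orientation: [-0.741, 1.437, 0.741]
contact_force: [-0.9, 0.4, 7.1]
grip_width: 0.0253
```

Emit:
{"name": "play_rows", "arguments": {
  "plan": [
    [-1, 0, 0, 0, 0],
    [-1, 0, 0, 0.001, 0]
  ]
}}

```text
clock: 14.85
tcp_pos: [0.5608, 0.3134, 0.0486]
orientation: [-0.741, 1.438, 0.741]
contact_force: [0.2, 0.6, -0.4]
grip_width: 0.0255
```

Emit:
{"name": "play_rows", "arguments": {
  "plan": [
    [-1, 0, 0, 0.04, 0],
    [-1, 0, 0, 0.08, 0],
    [-1, 0, -0.03, 0.115, 0],
    [-1, -0.0455, -0.186, 0.115, -0.813],
    [-1, -0.0455, -0.186, 0.115, -0.813],
    [-1, -0.0455, -0.186, 0.115, -0.813],
    [-1, -0.0455, -0.186, 0.115, -0.813],
    [-1, -0.0455, -0.186, 0.115, -0.813],
    [-1, -0.0455, -0.186, 0.115, -0.813],
    [-1, -0.0455, -0.186, 0.115, -0.813]
  ]
}}

```text
clock: 15.85
tcp_pos: [0.5143, 0.1266, 0.1626]
orientation: [-0.108, 1.568, 0.107]
contact_force: [-0.1, -0.5, -1.2]
grip_width: 0.0253
```

```bash
python3 look.py w12
```

```text
[0.5143 0.1266 0.1626] [-0.1 -0.5 -1.2] 0.02534526277179752
jaw yaw 7.86 [ 0. -0. -1.]
```

View pics/w12.png

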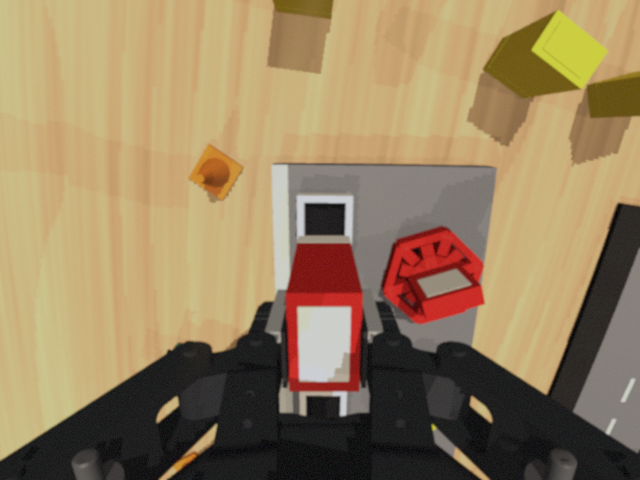

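Emit:
{"name": "play_rows", "arguments": {
  "plan": [
    [-1, 0.001, 0.0005, -0.03, -0.005],
    [-1, 0.001, 0.0005, -0.06, -0.005],
    [-1, 0.001, 0.0005, -0.07, -0.005],
    [-1, 0.001, 0.0005, -0.075, -0.005],
    [-1, 0.001, 0.0005, -0.08, -0.005],
    [-1, 0.001, 0.0005, -0.085, -0.005],
    [-1, 0.001, 0.0005, -0.089, -0.005],
    [-1, 0.001, 0.0005, -0.093, -0.005],
    [-1, 0.001, 0.0005, -0.093, -0.005]
  ]
}}

```text
clock: 16.8
tcp_pos: [0.5154, 0.1273, 0.0691]
orientation: [-0.105, 1.569, 0.104]
contact_force: [0.4, 0.7, -1.6]
grip_width: 0.0253
```

```bash
python3 look.py w13
```

```text
[0.5154 0.1273 0.0691] [ 0.4  0.7 -1.6] 0.025262397348905757
jaw yaw 7.62 [-0. -0. -1.]
```

View pics/w13.png

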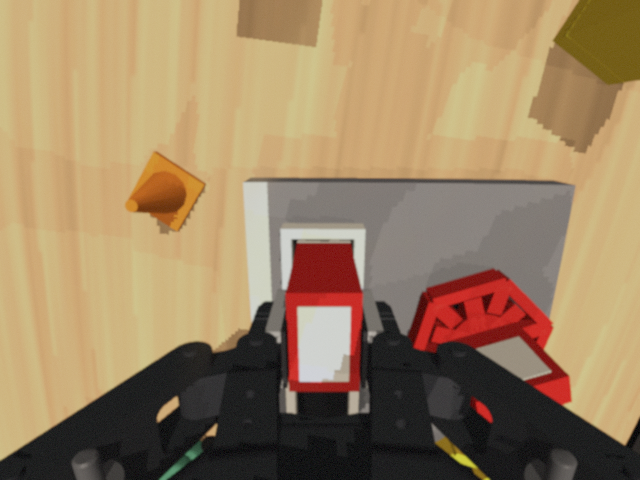

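Emit:
{"name": "play_rows", "arguments": {
  "plan": [
    [-1, 0, 0, -0.002, 0],
    [-1, 0, 0, -0.002, 0],
    [0.0, 0, 0, -0.002, 0],
    [0.0, 0, 0, -0.002, 0],
    [0.0, 0, 0, -0.002, 0],
    [0.0, 0, 0, 0.03, 0],
    [0.0, 0, 0, 0.08, 0],
    [0.0, 0, 0, 0.12, 0],
    [0.3, 0, 0, 0.12, 0]
  ]
}}

```text
clock: 17.75
tcp_pos: [0.5189, 0.1289, 0.1948]
orientation: [-0.103, 1.558, 0.106]
contact_force: [0.0, 0.9, -0.4]
grip_width: 0.0551
```

```bash
python3 look.py w14
```

```text
[0.5189 0.1289 0.1948] [ 0.   0.9 -0.4] 0.05513027427054899
jaw yaw 7.61 [ 0.01   0.003 -1.   ]
```

View pics/w14.png

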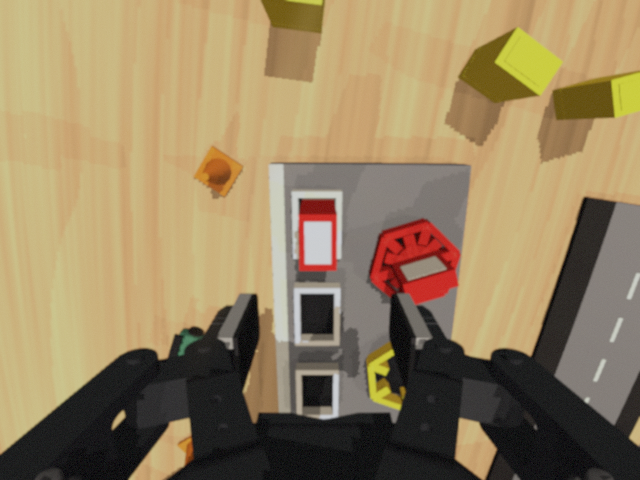

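Emit:
{"name": "play_rows", "arguments": {
  "plan": [
    [0.3, -0.052, 0.295, -0.01, 0.871],
    [0.3, -0.052, 0.295, -0.01, 0.871],
    [0.3, -0.052, 0.295, -0.01, 0.871],
    [0.3, -0.052, 0.295, -0.01, 0.871],
    [0.3, -0.052, 0.295, -0.01, 0.871],
    [0.3, -0.052, 0.295, -0.01, 0.871],
    [0.3, -0.052, 0.295, -0.01, 0.871],
    [0.3, -0.052, 0.295, -0.01, 0.871],
    [0.3, -0.052, 0.295, -0.01, 0.871]
  ]
}}

```text
clock: 18.7
tcp_pos: [0.4639, 0.4207, 0.1778]
orientation: [-0.783, 1.428, 0.78]
contact_force: [0.1, 0.5, 1.0]
grip_width: 0.0555
```

```bash
python3 look.py w15; python3 fitp.py f15 .463 .4225 57
```

```text
[0.4639 0.4207 0.1778] [0.1 0.5 1. ] 0.055485534267091914
jaw yaw 57.42 [-0.001 -0.002 -1.   ]
pump x 0.4632 y 0.4240 yaw 58.2 cost 0.102 uv [324.49257019 226.79333278]
```

View pics/f15.png

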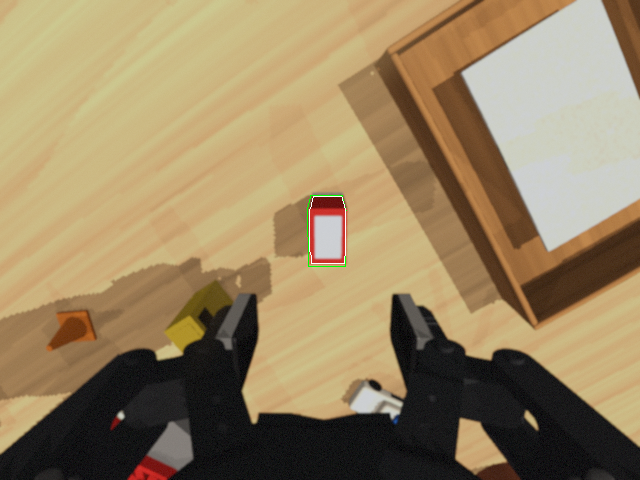

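Emit:
{"name": "play_rows", "arguments": {
  "plan": [
    [0.3, -0.0005, 0.003, 0, 0.01],
    [0.3, -0.0005, 0.003, -0.04, 0.01],
    [0.3, -0.0005, 0.003, -0.08, 0.01],
    [0.3, -0.0005, 0.003, -0.12, 0.01],
    [0.3, -0.0005, 0.003, -0.131, 0.01],
    [0.3, -0.0005, 0.003, -0.131, 0.01],
    [-1, -0.0005, 0.003, -0.131, 0.01],
    [-1, -0.0005, 0.003, -0.131, 0.01],
    [-1, -0.0005, 0.003, -0.131, 0.01],
    [-1, -0.0005, 0.003, -0.131, 0.01]
  ]
}}

```text
clock: 19.8
tcp_pos: [0.4639, 0.4266, 0.0505]
orientation: [-0.789, 1.419, 0.79]
contact_force: [-0.6, 0.6, 7.3]
grip_width: 0.0257
```

Emit:
{"name": "play_rows", "arguments": {
  "plan": [
    [-1, 0, 0, 0, 0],
    [-1, 0, 0, 0.001, 0]
  ]
}}

```text
clock: 20.0
tcp_pos: [0.4636, 0.426, 0.0506]
orientation: [-0.789, 1.42, 0.79]
contact_force: [-0.1, -0.1, -0.8]
grip_width: 0.0254
```

Emit:
{"name": "play_rows", "arguments": {
  "plan": [
    [-1, 0, 0, 0.04, 0],
    [-1, 0, 0, 0.08, 0],
    [-1, 0, -0.03, 0.115, 0],
    [-1, 0.062, -0.3, 0.115, -0.88],
    [-1, 0.062, -0.383, 0.115, -0.88],
    [-1, 0.062, -0.383, 0.115, -0.88],
    [-1, 0.062, -0.383, 0.115, -0.88],
    [-1, 0.062, -0.383, 0.115, -0.88],
    [-1, 0.062, -0.383, 0.115, -0.88],
    [-1, 0.062, -0.383, 0.115, -0.88]
  ]
}}

```text
clock: 21.0
tcp_pos: [0.5236, 0.0488, 0.1649]
orientation: [-0.103, 1.567, 0.102]
contact_force: [0.4, 0.8, -1.7]
grip_width: 0.0253
```

```bash
python3 look.py w16
```

```text
[0.5236 0.0488 0.1649] [ 0.4  0.8 -1.7] 0.02533036027534494
jaw yaw 7.48 [ 0.001 -0.    -1.   ]
```

Emit:
{"name": "play_rows", "arguments": {
  "plan": [
    [-1, 0, 0, -0.03, 0],
    [-1, 0, 0, -0.06, 0],
    [-1, 0, 0, -0.06, 0]
  ]
}}

```text
clock: 21.35
tcp_pos: [0.5207, 0.0501, 0.1014]
orientation: [-0.106, 1.575, 0.105]
contact_force: [-0.6, 0.2, -1.2]
grip_width: 0.0253
```

```bash
python3 look.py w16
```

```text
[0.5207 0.0501 0.1014] [-0.6  0.2 -1.2] 0.025279811117031342
jaw yaw 7.68 [-0.007 -0.001 -1.   ]
```

View pics/w16.png

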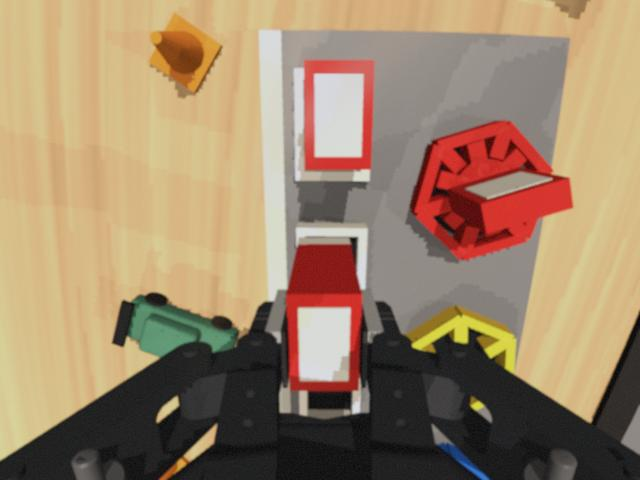

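Emit:
{"name": "play_rows", "arguments": {
  "plan": [
    [-1, 0.004, -0.007, 0, 0],
    [-1, 0.004, -0.007, -0.008, 0],
    [-1, 0.004, -0.007, -0.01, 0],
    [-1, 0.004, -0.007, -0.01, 0]
  ]
}}

```text
clock: 21.8
tcp_pos: [0.5276, 0.0438, 0.0944]
orientation: [-0.105, 1.568, 0.105]
contact_force: [-0.5, 0.2, -1.4]
grip_width: 0.0256
```

```bash
python3 look.py w16
```

```text
[0.5276 0.0438 0.0944] [-0.5  0.2 -1.4] 0.025612448810830028
jaw yaw 7.68 [ 0.  0. -1.]
```

Emit:
{"name": "play_rows", "arguments": {
  "plan": [
    [-1, -0.0018, -0.001, -0.004, 0],
    [-1, -0.0018, -0.001, -0.008, 0],
    [-1, -0.0018, -0.001, -0.012, 0],
    [-1, -0.0018, -0.001, -0.016, 0],
    [-1, -0.0018, -0.001, -0.02, 0],
    [-1, -0.0018, -0.001, -0.023, 0],
    [-1, -0.0018, -0.001, -0.025, 0],
    [-1, -0.0018, -0.001, -0.025, 0]
  ]
}}

```text
clock: 22.65
tcp_pos: [0.5257, 0.0429, 0.0705]
orientation: [-0.106, 1.569, 0.105]
contact_force: [-5.8, -0.1, 14.7]
grip_width: 0.0254
```

```bash
python3 look.py w17
```

```text
[0.5257 0.0429 0.0705] [-5.8 -0.1 14.7] 0.025374926709006373
jaw yaw 7.69 [-0.    -0.001 -1.   ]
```

View pics/w17.png

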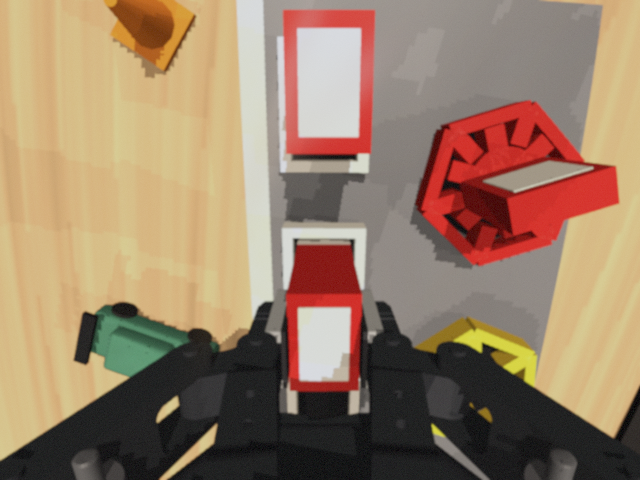

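Emit:
{"name": "play_rows", "arguments": {
  "plan": [
    [0.0, 0, 0, 0, 0],
    [0.0, 0, 0, 0, 0],
    [0.0, 0, 0, 0, 0],
    [0.0, 0, 0, 0.03, 0],
    [0.0, 0, 0, 0.08, 0],
    [0.0, 0, 0, 0.12, 0],
    [0.3, 0, 0, 0.12, 0]
  ]
}}

```text
clock: 23.4
tcp_pos: [0.5294, 0.0437, 0.1947]
orientation: [-0.105, 1.558, 0.105]
contact_force: [0.6, -0.0, 0.2]
grip_width: 0.0551
```

```bash
python3 look.py w18
```

```text
[0.5294 0.0437 0.1947] [ 0.6 -0.   0.2] 0.05514663338097002
jaw yaw 7.67 [ 0.01   0.001 -1.   ]
```

View pics/w18.png

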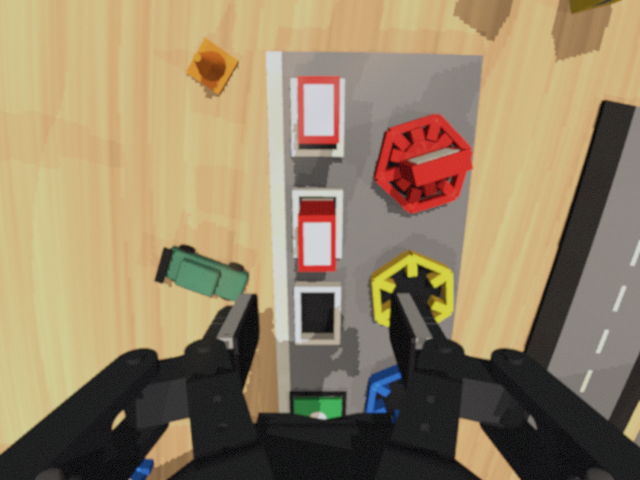

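Emit:
{"name": "play_rows", "arguments": {
  "plan": [
    [0.3, 0.007, -0.341, -0.012, -0.867],
    [0.3, 0.007, -0.341, -0.012, -0.867],
    [0.3, 0.007, -0.341, -0.012, -0.867],
    [0.3, 0.007, -0.341, -0.012, -0.867],
    [0.3, 0.007, -0.341, -0.012, -0.867],
    [0.3, 0.007, -0.341, -0.012, -0.867],
    [0.3, 0.007, -0.341, -0.012, -0.867],
    [0.3, 0.007, -0.341, -0.012, -0.867],
    [0.3, 0.007, -0.341, -0.012, -0.867],
    [0.3, 0.007, -0.341, -0.012, -0.867]
  ]
}}

```text
clock: 24.45
tcp_pos: [0.5326, -0.2965, 0.1761]
orientation: [0.573, 1.496, -0.571]
contact_force: [0.5, 0.8, -0.7]
grip_width: 0.0555
```

```bash
python3 look.py w19; python3 fitp.py f19 .535 -.2975 -42
```

```text
[ 0.5326 -0.2965  0.1761] [ 0.5  0.8 -0.7] 0.05552372208144996
jaw yaw -41.89 [-0.002  0.002 -1.   ]
pump x 0.5345 y -0.2981 yaw -42.4 cost 0.069 uv [328.06130346 230.38883899]
```

View pics/f19.png

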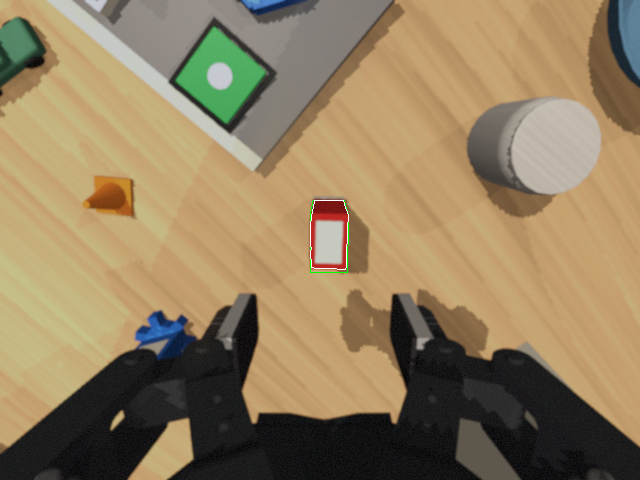

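Emit:
{"name": "play_rows", "arguments": {
  "plan": [
    [0.3, 0.002, -0.0014, 0, -0.007],
    [0.3, 0.002, -0.0014, -0.04, -0.007],
    [0.3, 0.002, -0.0014, -0.08, -0.007],
    [0.3, 0.002, -0.0014, -0.12, -0.007],
    [0.3, 0.002, -0.0014, -0.13, -0.007],
    [0.3, 0.002, -0.0014, -0.13, -0.007],
    [-1, 0.002, -0.0014, -0.13, -0.007],
    [-1, 0.002, -0.0014, -0.13, -0.007],
    [-1, 0.002, -0.0014, -0.13, -0.007],
    [-1, 0.002, -0.0014, -0.13, -0.007]
  ]
}}

```text
clock: 25.55
tcp_pos: [0.5363, -0.3002, 0.0495]
orientation: [0.578, 1.488, -0.579]
contact_force: [-0.7, 0.8, 6.9]
grip_width: 0.0251
```

Emit:
{"name": "play_rows", "arguments": {
  "plan": [
    [-1, 0, 0, 0, 0],
    [-1, 0, 0, 0.001, 0]
  ]
}}

```text
clock: 25.75
tcp_pos: [0.5355, -0.3, 0.0496]
orientation: [0.579, 1.49, -0.579]
contact_force: [-0.0, -0.2, -1.4]
grip_width: 0.0251
```

Emit:
{"name": "play_rows", "arguments": {
  "plan": [
    [-1, 0, 0, 0.04, 0],
    [-1, 0, 0, 0.08, 0],
    [-1, 0, 0.03, 0.115, 0],
    [-1, 0, 0.258, 0.115, 0.873],
    [-1, 0, 0.258, 0.115, 0.873],
    [-1, 0, 0.258, 0.115, 0.873],
    [-1, 0, 0.258, 0.115, 0.873],
    [-1, 0, 0.258, 0.115, 0.873],
    [-1, 0, 0.258, 0.115, 0.873],
    [-1, 0, 0.258, 0.115, 0.873]
  ]
}}

```text
clock: 26.75
tcp_pos: [0.5346, -0.0407, 0.1636]
orientation: [-0.107, 1.568, 0.107]
contact_force: [-0.9, -0.6, -0.9]
grip_width: 0.0254
```

Emit:
{"name": "play_rows", "arguments": {
  "plan": [
    [-1, 0, 0, -0.03, 0],
    [-1, 0, 0, -0.06, 0],
    [-1, 0, 0, -0.07, 0],
    [-1, 0, 0, -0.07, 0],
    [-1, 0, 0, -0.07, 0]
  ]
}}

```text
clock: 27.25
tcp_pos: [0.5355, -0.042, 0.0942]
orientation: [-0.103, 1.567, 0.103]
contact_force: [-0.6, -0.2, -1.2]
grip_width: 0.0254
```

```bash
python3 look.py w20
```

```text
[ 0.5355 -0.042   0.0942] [-0.6 -0.2 -1.2] 0.02540684196393618
jaw yaw 7.51 [ 0.001 -0.    -1.   ]
```

View pics/w20.png

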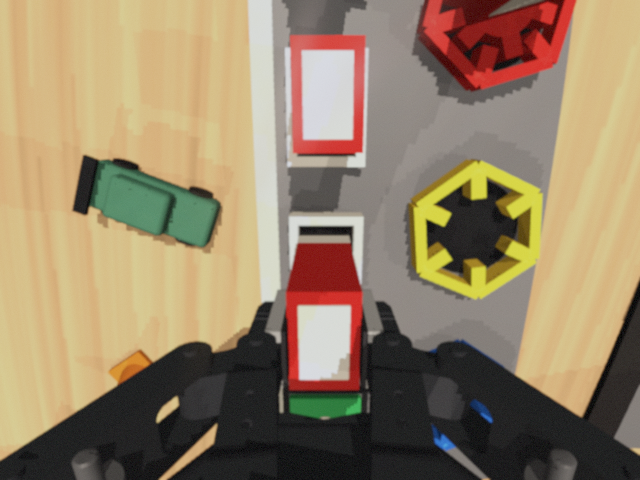

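Emit:
{"name": "play_rows", "arguments": {
  "plan": [
    [-1, 0.001, 0.0007, -0.004, 0],
    [-1, 0.001, 0.0007, -0.008, 0],
    [-1, 0.001, 0.0007, -0.012, 0],
    [-1, 0.001, 0.0007, -0.016, 0],
    [-1, 0.001, 0.0007, -0.02, 0],
    [-1, 0.001, 0.0007, -0.023, 0],
    [-1, 0.001, 0.0007, -0.025, 0],
    [-1, 0.001, 0.0007, -0.025, 0]
  ]
}}

```text
clock: 28.1
tcp_pos: [0.5357, -0.0409, 0.0695]
orientation: [-0.105, 1.569, 0.104]
contact_force: [-5.8, 0.1, 15.4]
grip_width: 0.0255
```

Emit:
{"name": "play_rows", "arguments": {
  "plan": [
    [0.0, 0, 0, 0, 0],
    [0.0, 0, 0, 0, 0],
    [0.0, 0, 0, 0, 0],
    [0.0, 0, 0, 0.03, 0],
    [0.0, 0, 0, 0.08, 0],
    [0.0, 0, 0, 0.12, 0],
    [0.3, 0, 0, 0.12, 0]
  ]
}}

```text
clock: 28.8
tcp_pos: [0.5395, -0.0406, 0.1937]
orientation: [-0.105, 1.558, 0.103]
contact_force: [0.7, -0.6, 0.1]
grip_width: 0.0551
```

```bash
python3 look.py w21
python3 - <<'E'
from bench import r
from h import *
f=r.grab_frame("top"); cv2.imwrite("pics/t21.png",f["pixels"])
f=r.grab_frame("scene"); cv2.imwrite("pics/s21.png",cv2.resize(f["pixels"][180:400,120:440],None,fx=2.4,fy=2.4))
E
```

```text
[ 0.5395 -0.0406  0.1937] [ 0.7 -0.6  0.1] 0.05506501586435216
jaw yaw 7.61 [ 0.01  -0.001 -1.   ]
```

View pics/w21.png

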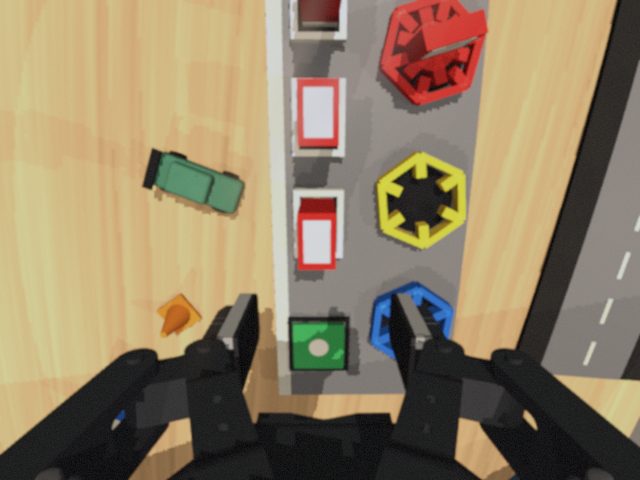

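View pics/t21.png

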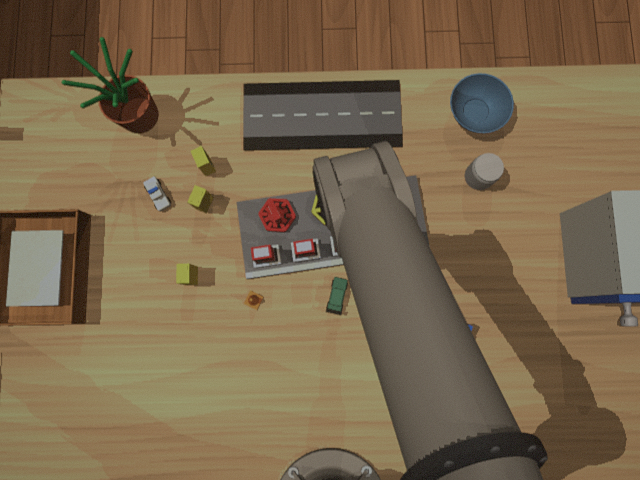

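View pics/s21.png

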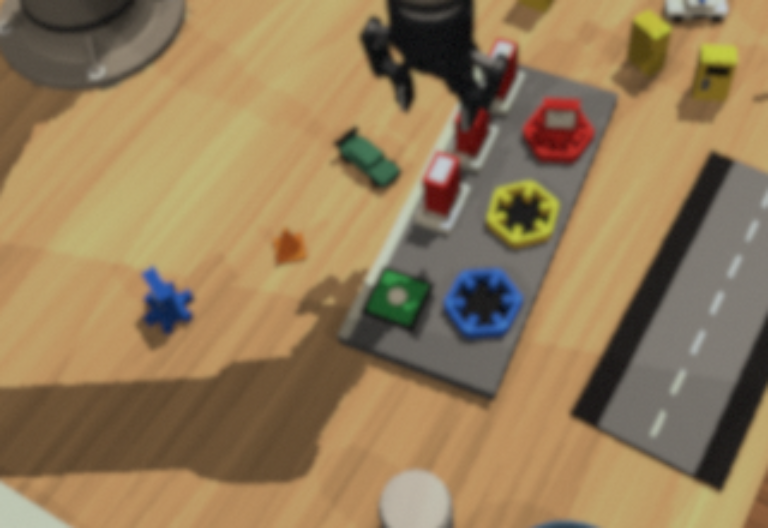

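Emit:
{"name": "play_rows", "arguments": {
  "plan": [
    [1, -0.172, -0.235, -0.01, -0.8],
    [1, -0.172, -0.235, -0.01, -0.8],
    [1, -0.172, -0.235, -0.01, -0.8],
    [1, -0.172, -0.235, -0.01, -0.8],
    [1, -0.172, -0.235, -0.01, -0.8],
    [1, -0.172, -0.235, -0.01, -0.8],
    [1, -0.172, -0.235, -0.01, -0.8],
    [1, -0.172, -0.235, -0.01, -0.8],
    [1, -0.172, -0.235, -0.01, -0.8],
    [1, -0.172, -0.235, -0.01, -0.8]
  ]
}}

```text
clock: 29.95
tcp_pos: [0.3646, -0.2746, 0.1778]
orientation: [0.52, 1.508, -0.519]
contact_force: [-0.2, 0.7, -0.4]
grip_width: 0.0852
```

```bash
python3 look.py w22; sed -i 's/out\[150:300,60:400\],None,fx=2.3,fy=2.3/out,None,fx=1,fy=1/' fits.py; python3 fits.py f22 blue
```

```text
[ 0.3646 -0.2746  0.1778] [-0.2  0.7 -0.4] 0.08524259558492144
jaw yaw -38.05 [-0.     0.001 -1.   ]
[(0.75, [0.4833, 0.5029])]
blue x 0.3442 y -0.2805 yaw 62.9 cost 0.306
```

View pics/f22.png

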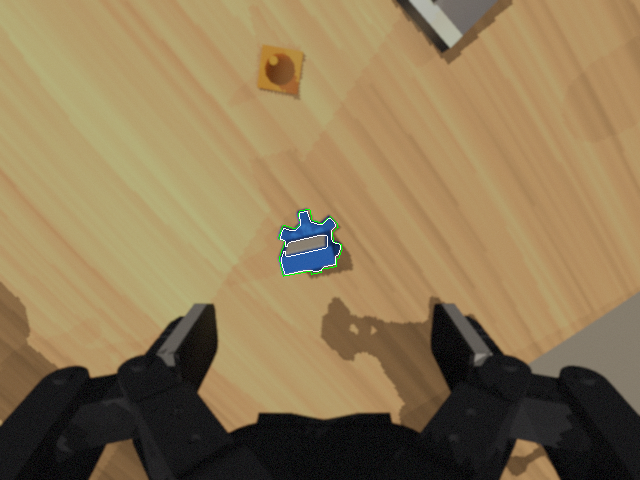

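Emit:
{"name": "play_rows", "arguments": {
  "plan": [
    [1, -0.02, -0.006, -0.01, -1.38],
    [1, -0.02, -0.006, -0.01, -1.38],
    [1, -0.02, -0.006, -0.01, -1.38],
    [1, -0.02, -0.006, -0.01, -1.38],
    [1, -0.02, -0.006, -0.01, -1.38],
    [1, -0.02, -0.006, -0.01, -1.38],
    [1, -0.02, -0.006, -0.01, -1.38],
    [1, -0.02, -0.006, -0.01, -1.38],
    [1, -0.02, -0.006, -0.01, -1.38],
    [1, -0.02, -0.006, -0.01, -1.38]
  ]
}}

```text
clock: 31.1
tcp_pos: [0.3442, -0.2816, 0.1683]
orientation: [1.552, 0.944, -1.552]
contact_force: [-0.1, -0.1, 1.1]
grip_width: 0.0853
```

Emit:
{"name": "play_rows", "arguments": {
  "plan": [
    [1, 0, 0, 0, 0],
    [1, 0, 0, 0, 0]
  ]
}}

```text
clock: 31.3
tcp_pos: [0.344, -0.2818, 0.1683]
orientation: [1.548, 0.947, -1.548]
contact_force: [0.1, 0.3, 0.3]
grip_width: 0.0856
```

```bash
sed -i 's/    m=big(n>0)/    m=big(n>0); cc=cv2.findContours(m.astype(np.uint8),0,1)[0]; mm=np.zeros((480,640),np.uint8); cv2.drawContours(mm,cc,-1,1,-1); m=mm>0/' fits.py; python3 look.py w23;  python3 fits.py f23 blue; python3 -c "
from bench import r; print(r.get_obs()['joints'])"
```

```text
[ 0.344  -0.2818  0.1683] [0.1 0.3 0.3] 0.08555224608787818
jaw yaw -117.1 [ 0. -0. -1.]
[(0.96, [0.5014, 0.4621])]
blue x 0.3431 y -0.2795 yaw 64.1 cost 0.150
[ 0.56695362  0.19305316 -0.02305734  2.1549088   0.00621514  0.79364944
 -1.50556967]
```

View pics/f23.png

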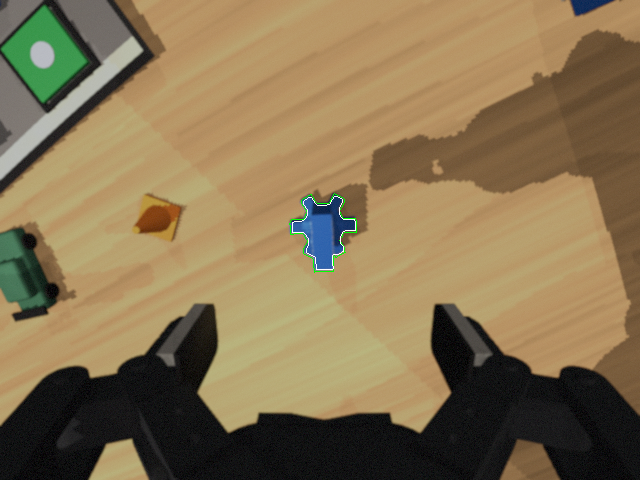

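Emit:
{"name": "play_rows", "arguments": {
  "plan": [
    [1, -0.001, 0.0022, -0.04, 0.02],
    [1, -0.001, 0.0022, -0.08, 0.02],
    [1, -0.001, 0.0022, -0.12, 0.02],
    [1, -0.001, 0.0022, -0.138, 0.02],
    [1, -0.001, 0.0022, -0.138, 0.02],
    [-1, -0.001, 0.0022, -0.138, 0.02],
    [-1, -0.001, 0.0022, -0.138, 0.02],
    [-1, -0.001, 0.0022, -0.138, 0.02],
    [-1, -0.001, 0.0022, -0.138, 0.02],
    [-1, -0.001, 0.0022, -0.138, 0.02]
  ]
}}

```text
clock: 32.45
tcp_pos: [0.3432, -0.28, 0.031]
orientation: [1.537, 0.956, -1.536]
contact_force: [-1.1, 1.4, 11.4]
grip_width: 0.0132
```

Emit:
{"name": "play_rows", "arguments": {
  "plan": [
    [-1, 0, 0, 0, 0],
    [-1, 0, 0, 0.001, 0]
  ]
}}

```text
clock: 32.65
tcp_pos: [0.343, -0.2798, 0.0316]
orientation: [1.537, 0.957, -1.536]
contact_force: [0.3, -0.7, -0.9]
grip_width: 0.0138
```

```bash
python3 look.py w24; python3 ov.py o24 .0324
```

```text
[ 0.343  -0.2798  0.0316] [ 0.3 -0.7 -0.9] 0.013773879239045272
jaw yaw -116.13 [ 0. -0. -1.]
```

View pics/o24.png

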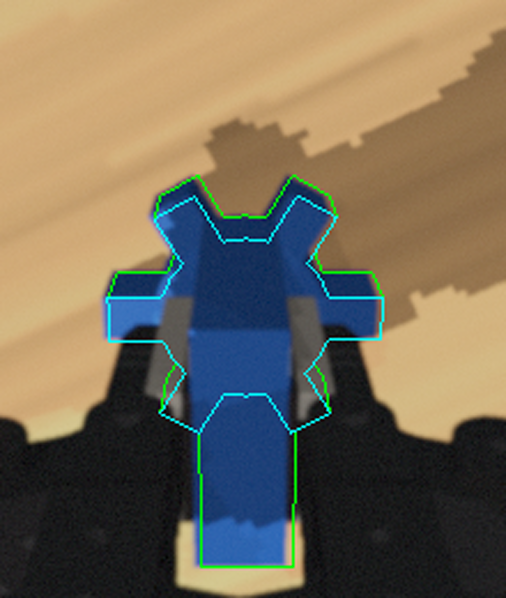

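Emit:
{"name": "play_rows", "arguments": {
  "plan": [
    [-1, 0, 0, 0.05, 0],
    [-1, 0, 0, 0.1, 0],
    [-1, 0.04, 0.02, 0.12, -0.022],
    [-1, 0.29, 0.155, 0.12, -0.022],
    [-1, 0.29, 0.155, 0.12, -0.022],
    [-1, 0.29, 0.155, 0.12, -0.022],
    [-1, 0.29, 0.155, 0.12, -0.022],
    [-1, 0.29, 0.155, 0.12, -0.022],
    [-1, 0.29, 0.155, 0.12, -0.022],
    [-1, 0.29, 0.155, 0.12, -0.022]
  ]
}}

```text
clock: 33.75
tcp_pos: [0.6367, -0.1194, 0.1507]
orientation: [1.551, 0.949, -1.545]
contact_force: [-0.7, 0.7, -0.4]
grip_width: 0.0133
```

Emit:
{"name": "play_rows", "arguments": {
  "plan": [
    [-1, 0, 0, -0.03, 0],
    [-1, 0, 0, -0.04, 0],
    [-1, 0, 0, -0.04, 0],
    [-1, 0, 0, -0.04, 0]
  ]
}}

```text
clock: 34.15
tcp_pos: [0.6325, -0.1253, 0.1116]
orientation: [1.552, 0.943, -1.553]
contact_force: [0.0, 1.0, -0.6]
grip_width: 0.0137
```

```bash
python3 look.py w25; python3 ov.py o25 .0314
```

```text
[ 0.6325 -0.1253  0.1116] [ 0.   1.  -0.6] 0.013712048126126095
jaw yaw -117.44 [-0. -0. -1.]
```

View pics/w25.png

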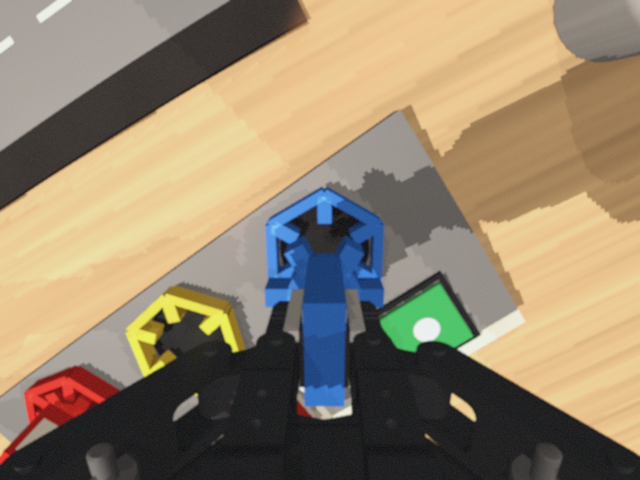

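Emit:
{"name": "play_rows", "arguments": {
  "plan": [
    [-1, 0.0006, 0.0003, -0.02, 0],
    [-1, 0.0006, 0.0003, -0.035, 0],
    [-1, 0.0006, 0.0003, -0.04, 0],
    [-1, 0.0006, 0.0003, -0.045, 0],
    [-1, 0.0006, 0.0003, -0.05, 0],
    [-1, 0.0006, 0.0003, -0.055, 0],
    [-1, 0.0006, 0.0003, -0.059, 0],
    [-1, 0.0006, 0.0003, -0.061, 0],
    [-1, 0.0006, 0.0003, -0.061, 0]
  ]
}}

```text
clock: 35.15
tcp_pos: [0.6335, -0.1244, 0.0511]
orientation: [1.552, 0.943, -1.552]
contact_force: [-3.1, -0.1, 5.4]
grip_width: 0.0137
```

```bash
python3 look.py w26; python3 ov.py o26 .0314
```

```text
[ 0.6335 -0.1244  0.0511] [-3.1 -0.1  5.4] 0.013684196634443325
jaw yaw -117.41 [ 0. -0. -1.]
```

View pics/o26.png

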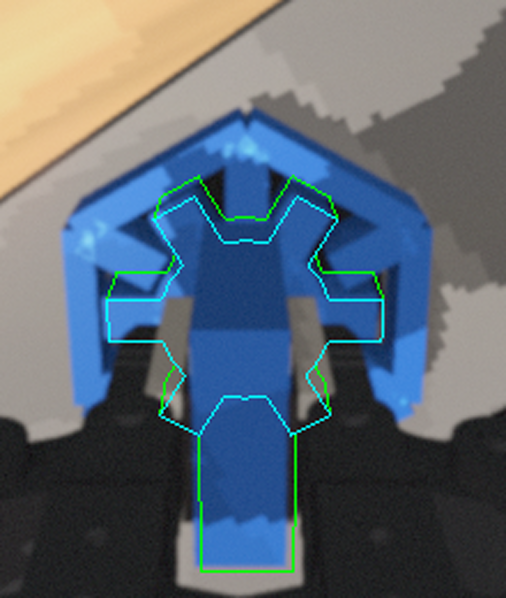

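Emit:
{"name": "play_rows", "arguments": {
  "plan": [
    [-0.3, 0, 0, 0, 0],
    [-0.3, 0, 0, 0, 0],
    [-0.3, 0, 0, 0, 0],
    [-0.3, 0, 0, 0.03, 0],
    [-0.3, 0, 0, 0.07, 0],
    [-0.3, 0, 0, 0.12, 0],
    [-1, 0, 0, 0.15, 0],
    [-1, 0, 0, 0.15, 0]
  ]
}}

```text
clock: 36.05
tcp_pos: [0.6366, -0.1249, 0.206]
orientation: [1.558, 0.937, -1.544]
contact_force: [-0.3, 0.3, -0.0]
grip_width: 0.0018
```

```bash
python3 look.py w27
python3 - <<'E'
from bench import r
from h import *
f=r.grab_frame("scene"); cv2.imwrite("pics/s27.png",cv2.resize(f["pixels"][180:360,220:420],None,fx=3,fy=3,interpolation=cv2.INTER_CUBIC))
E
```

```text
[ 0.6366 -0.1249  0.206 ] [-0.3  0.3 -0. ] 0.001790815057815923
jaw yaw -117.42 [ 0.01  -0.001 -1.   ]
```

View pics/w27.png

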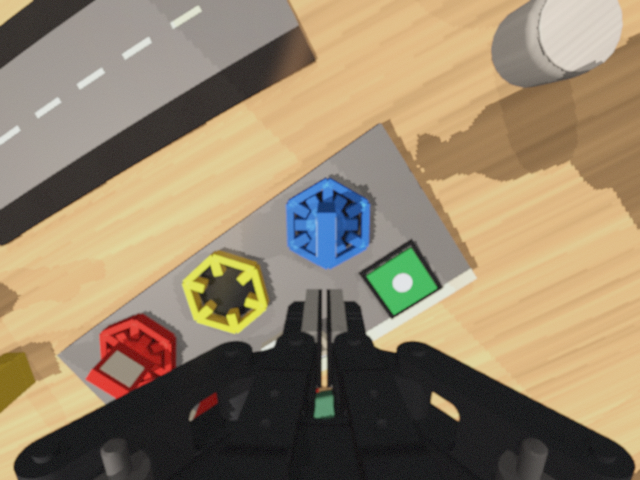

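View pics/s27.png

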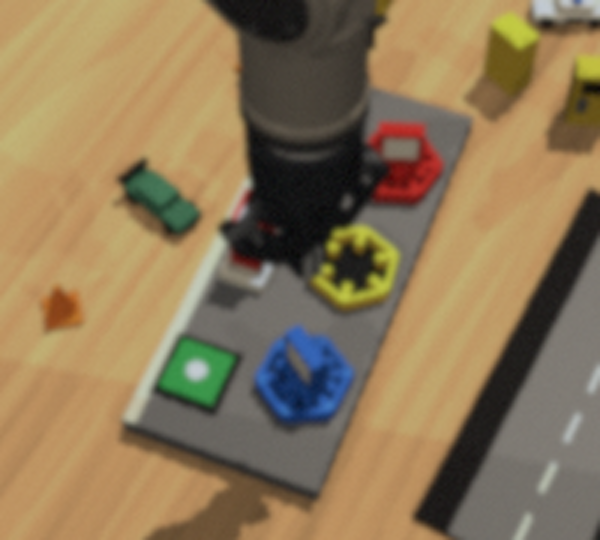

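Emit:
{"name": "play_rows", "arguments": {
  "plan": [
    [-1, -0.065, 0.12, 0.04, 0.61],
    [-1, -0.065, 0.12, 0.04, 0.61],
    [-1, -0.065, 0.12, 0.04, 0.61],
    [-1, -0.065, 0.12, 0.04, 0.61],
    [-1, -0.065, 0.12, 0.04, 0.61],
    [-1, -0.065, 0.12, 0.04, 0.61],
    [-1, -0.065, 0.12, 0.04, 0.61]
  ]
}}

```text
clock: 36.85
tcp_pos: [0.5682, -0.0058, 0.2391]
orientation: [1.114, 1.268, -1.117]
contact_force: [-0.1, 0.2, -0.3]
grip_width: -0.0002
```

```bash
python3 look.py w28
python3 - <<'E'
from bench import r
from h import *
o=r.get_obs(); f=r.grab_frame("wrist"); W=cloud(f,o)
for n,c in dict(I1=(.5153,.127),I2=(.5258,.0428),I3=(.5364,-.0413)).items():
    m=(np.hypot(W[...,0]-c[0],W[...,1]-c[1])<.03)&(W[...,2]>.075)&(W[...,2]<.12)
    p=W[m]; print(n,len(p),np.percentile(p[:,2],[10,50,90]).round(4),[np.round(v,1) for v in cv2.minAreaRect((p[:,:2]*1000).astype(np.float32))])
for n,c in dict(red=(.6035,.103),blue=(.6331,-.125)).items():
    m=(np.hypot(W[...,0]-c[0],W[...,1]-c[1])<.03)&(W[...,2]>.06)&(W[...,2]<.12)
    p=W[m]; print(n,len(p),np.percentile(p[:,2],[10,50,90]).round(4),[np.round(v,1) for v in cv2.minAreaRect((p[:,:2]*1000).astype(np.float32))])
    m=(abs(np.hypot(W[...,0]-c[0],W[...,1]-c[1])-.0225)<.004)&(W[...,2]>.028)&(W[...,2]<.06); print(np.percentile(W[m][:,2],[10,50,90]).round(4))
E
```

```text
[ 0.5682 -0.0058  0.2391] [-0.1  0.2 -0.3] -0.0001847984313151854
jaw yaw -82.74 [-0.002 -0.    -1.   ]
I1 1745 [0.0808 0.0891 0.0902] [array([516. , 129.6]), array([26.5, 41.3]), np.float64(8.2)]
I2 1699 [0.0829 0.0893 0.0904] [array([525.6,  43.8]), array([27.2, 39.8]), np.float64(8.5)]
I3 1692 [0.0831 0.0893 0.0903] [array([535.3, -38.7]), array([27.1, 40.3]), np.float64(7.6)]
red 1274 [0.0667 0.0786 0.0798] [array([603.7, 104.9]), array([40.1, 15.5]), np.float64(25.1)]
[0.0314 0.0329 0.0343]
blue 1330 [0.0661 0.0786 0.0798] [array([ 634.6, -123.4]), array([15.9, 39.9]), np.float64(63.7)]
[0.0316 0.0331 0.0458]
```

View pics/w28.png

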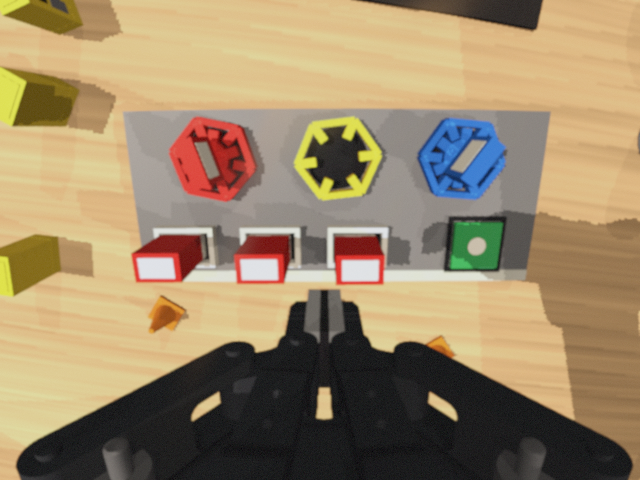

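Emit:
{"name": "play_rows", "arguments": {
  "plan": [
    [-1, -0.0156, -0.154, -0.1, 0],
    [-1, -0.0156, -0.154, -0.1, 0],
    [-1, -0.0156, -0.154, -0.1, 0],
    [-1, -0.0156, -0.154, -0.17, 0],
    [-1, -0.0156, -0.154, -0.18, 0],
    [-1, -0.0156, -0.154, -0.18, 0],
    [-1, -0.0156, -0.154, -0.18, 0],
    [-1, -0.0156, -0.154, -0.18, 0]
  ]
}}

```text
clock: 37.75
tcp_pos: [0.5549, -0.1577, 0.0625]
orientation: [1.112, 1.266, -1.109]
contact_force: [0.6, -0.3, 0.9]
grip_width: 0.0001
```

```bash
python3 look.py w29
```

```text
[ 0.5549 -0.1577  0.0625] [ 0.6 -0.3  0.9] 9.54628208221968e-05
jaw yaw -82.41 [ 0.004 -0.    -1.   ]
```

View pics/w29.png

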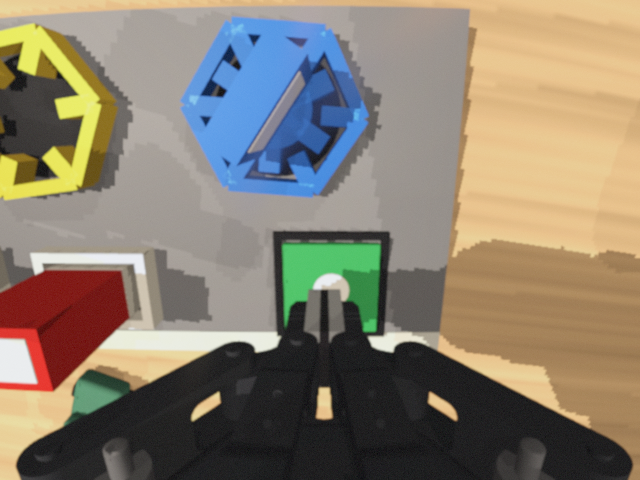

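Emit:
{"name": "play_rows", "arguments": {
  "plan": [
    [-1, -0.0015, -0.001, -0.01, 0],
    [-1, -0.0015, -0.001, -0.018, 0],
    [-1, -0.0015, -0.001, -0.022, 0],
    [-1, -0.0015, -0.001, -0.022, 0],
    [-1, -0.0015, -0.001, -0.022, 0]
  ]
}}

```text
clock: 38.3
tcp_pos: [0.5513, -0.1593, 0.0382]
orientation: [1.111, 1.269, -1.112]
contact_force: [-0.5, -0.6, 0.9]
grip_width: -0.0001
```

Emit:
{"name": "play_rows", "arguments": {
  "plan": [
    [-1, 0, 0, -0.002, 0],
    [-1, 0, 0, -0.004, 0],
    [-1, 0, 0, -0.005, 0],
    [-1, 0, 0, -0.005, 0]
  ]
}}

```text
clock: 38.7
tcp_pos: [0.5516, -0.1595, 0.0337]
orientation: [1.112, 1.268, -1.111]
contact_force: [-0.5, -0.4, 5.3]
grip_width: -0.0002
```

Emit:
{"name": "play_rows", "arguments": {
  "plan": [
    [-1, 0, 0, -0.0005, 0],
    [-1, 0, 0, -0.0005, 0],
    [-1, 0, 0, -0.0005, 0]
  ]
}}

```text
clock: 39.0
tcp_pos: [0.5516, -0.1595, 0.0334]
orientation: [1.112, 1.268, -1.111]
contact_force: [-1.2, 1.3, 6.9]
grip_width: 0.0003
```

Emit:
{"name": "play_rows", "arguments": {
  "plan": [
    [-1, 0, 0, -0.0003, 0],
    [-1, 0, 0, -0.0003, 0],
    [-1, 0, 0, -0.0003, 0],
    [-1, 0, 0, -0.0003, 0]
  ]
}}

```text
clock: 39.4
tcp_pos: [0.5516, -0.1595, 0.0332]
orientation: [1.112, 1.268, -1.111]
contact_force: [-2.5, 0.2, 7.3]
grip_width: 0.0
```

Emit:
{"name": "play_rows", "arguments": {
  "plan": [
    [-1, 0, 0, 0.02, 0],
    [-1, 0, 0, 0.06, 0],
    [-1, 0, 0, 0.11, 0],
    [-1, 0, 0, 0.16, 0],
    [-1, 0, 0, 0.2, 0],
    [-1, -0.02, -0.12, 0.2, 0],
    [-1, -0.05, -0.22, 0.2, 0],
    [-1, -0.05, -0.22, 0.2, 0],
    [-1, -0.05, -0.22, 0.2, 0],
    [-1, -0.05, -0.22, 0.2, 0]
  ]
}}

```text
clock: 40.4
tcp_pos: [0.4984, -0.3848, 0.2323]
orientation: [1.114, 1.266, -1.118]
contact_force: [0.6, 0.1, -0.8]
grip_width: -0.0
```

Run:
```python
from bench import r
from h import *
f=r.grab_frame("top"); cv2.imwrite("pics/t30.png",f["pixels"])
W=cloud(f)
for n,c in dict(I1=(.5153,.127),I2=(.5258,.0428),I3=(.5364,-.0413)).items():
    m=(np.hypot(W[...,0]-c[0],W[...,1]-c[1])<.03)&(W[...,2]>.075)&(W[...,2]<.12)
    p=W[m]; print(n,len(p),np.percentile(p[:,2],[50]).round(4),p[:,:2].mean(0).round(4))
for n,c in dict(red=(.6035,.103),blue=(.6331,-.125)).items():
    m=(np.hypot(W[...,0]-c[0],W[...,1]-c[1])<.03)&(W[...,2]>.07)&(W[...,2]<.12)
    p=W[m]; print(n,len(p),np.percentile(p[:,2],[50]).round(4),p[:,:2].mean(0).round(4))
f=r.grab_frame("scene"); cv2.imwrite("pics/s30.png",cv2.resize(f["pixels"][180:360,220:420],None,fx=3,fy=3,interpolation=cv2.INTER_CUBIC))
print(r.get_obs()["tcp_pos"],r.get_obs()["contact_force"])
```

```text
I1 286 [0.09] [0.5155 0.1276]
I2 278 [0.09] [0.5252 0.0422]
I3 281 [0.0897] [ 0.5348 -0.0401]
red 146 [0.0799] [0.6031 0.1033]
blue 143 [0.0801] [ 0.6336 -0.1245]
[ 0.49825038 -0.38499609  0.23206876] [-0.75242941 -0.01664414 -0.2042084 ]
```

View pics/t30.png

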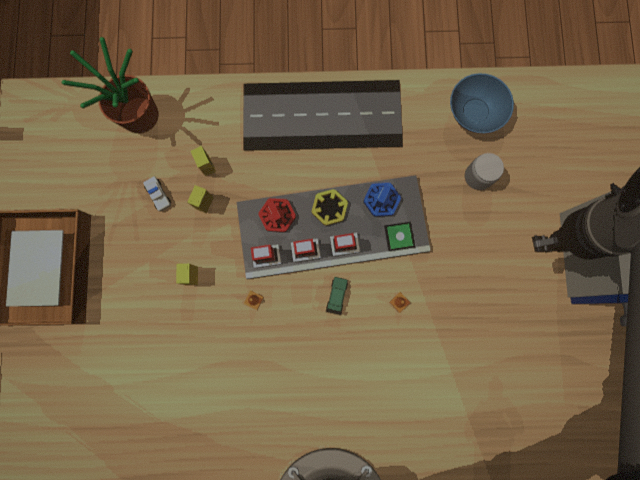

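View pics/s30.png

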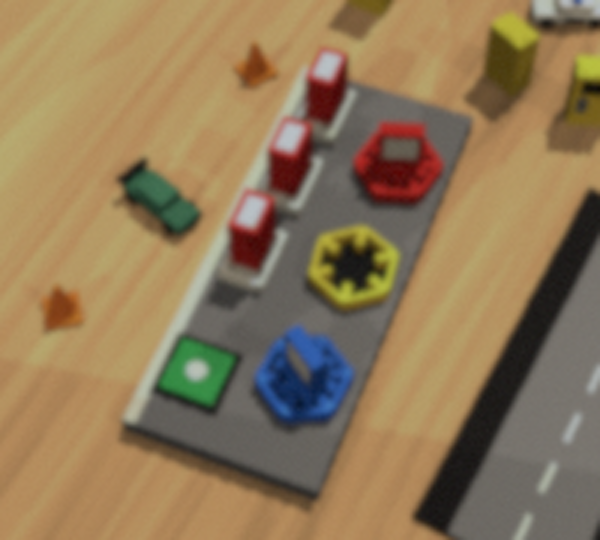

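```bash
python3 -c "
from bench import r; print(r.hand_in(), r.get_obs()['contact_force'])"
```

```text
the job is handed in; nothing more can be done
the job is handed in; nothing more can be done
```

The toy petrol station is set up and handed in after about 40 s of robot time; the hand-in gave no verdict.

- **Signs:** I meshed the red and blue signs in their own rings and pushed them home. There was no yellow sign in the scene, so its ring stays empty. The blue sign was knocked a few centimetres aside partway through; I saw that and measured it again before picking it up.
- **Pumps:** All three red pumps stand down in the three islands. I left the three yellow look-alikes alone.
- **Start key:** I pressed it last. The force read 5.3, then 6.9, then 7.3 N over about 0.7 s, and the arm was then moved clear.

**Last checks:** The final top-camera depth put the pump tops at about 90 mm and the sign tops at 80 mm. Both match being fully seated on the 20 mm deck. By that camera each stood within about 2 mm of its island or ring centre. The cars, cones and tin looked unmoved in the same picture. No check failed. Two small disagreements remain:

- While held, the signs' panels sat about 1 mm off the expected outline although their gear feet matched.
- One earlier wrist-camera depth reading differed from the island centres by up to about 3 mm.

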